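Unload the mounting plates, lean them for checking, and hasp and pin the transit case

ROBOT

A 6-joint arm with a two-finger parallel gripper is mounted at the origin on the work surface. World frame = base frame: x ahead of the robot, y to its left, z up, the work surface at z = 0. Lengths are in m, angles in rad, forces in N, time in s.
With the tool pointing down it reaches from about 0.325 to 0.85 m from the base axis. Payload 15.5 kg.
Tool frame: the origin (TCP) lies at the very end of the fingers, on their centre line; the grasp point (between the pads) lies 19 mm behind it; x points along the fingers, z is the direction in which the jaws open and shut, and the axes are right-handed (so a half turn about x gives the same grasp; the last joint's range is limited). The gripper opens to 91 mm and grips with 3 to 60 N. Pads are 32 mm wide; open, the fingers measure 118 mm over their backs; the gripper's body (76 mm by 178 mm) begins 60 mm behind the grasp point.
Start: joints at [1.216, 0.494, 1.345, -0, 1.302, -0.096], TCP at [0.161, 0.604, 0.214] pointing down, gripper open.
Joint ranges: [-2.91, 2.91], [-0.82, 2.16], [0.22, 2.67], [-1.22, 4.37], [0.12, 2.79], [-3.08, 3.08]. Speed limits (rad/s): [1.89, 1.89, 2.57, 3.01, 3.01, 3.01].

INTERFACE

Orientations are given as a unit quaternion [w, x, y, z].
In Python, from station import manip, snapshot, get_calibration, finder gives the robot as it stands. The module is installed in compiled form; this text tells all that it offers.
- The arm moves only by the tool send_rows, never from a script. Its argument "motion" is a list of rows, each a list of 5 numbers: the opening, from 0 (shut) to 1 (fully open), then the shift along the tool's x, y, z in units of 40 mm (1.0 is 40 mm), then the turn about the tool's x in units of 10 degrees (1.0 is 10 degrees). A call has 1 to 8 rows; each row is the pose to reach, as a shift and turn from the pose commanded when the call began, along the tool's axes at that moment; what a row does not reach only later rows make up. A row lasts 1/8 s, in which the tool goes at most 62.5 mm and 10.7 degrees, less where a joint would pass 70% of its speed; a pose out of reach is approached as far as the arm can. A call with a gripper value outside its range is refused whole. The fingers move at their own pace and stop on an object; the grip force is fixed at half the most. Time passes only in rows, so rows that repeat a pose let the fingers close. It gives the time, the measured TCP pose, the force and the opening at its end, in the units of the state.
- manip.observe(): the state, without advancing time (a new reading comes with each control period).
- snapshot(name): name is "scene" or "top" or "wrist"; returns (picture, depth): 420x560x3 uint8, red, green, blue; 420x560 float32, m along the optical axis (not along the pixel's ray), 0 where there is no reading.
- get_calibration(name): a dict with "fx", "fy", "cx", "cy" (pixels), "R" (3x3) and "t" (3): a world point X has camera coordinates R X + t. Camera axes: x right, y down, z forward; pixel columns grow to the right and rows downward; lengths in m; the calibration is good to about 2 mm. A picture is of the moment at which its call begins: read the wrist's pose just before it. get_calibration takes no time and is no camera call; for the wrist camera it gives the pose at the moment of the call.
- manip.job_done(): hands the job in, once; it reports no verdict.
Trained networks look in the newest picture that a camera, given by its name, has taken for a name from the list of things; names that differ only in an ending like _2 or _b are one class to them, and where a whole thing is asked for, a point or a joint stands for the part that bears it (a point fixed in the world has none). Each returns a list of dicts, best first, with "p" (0 to 1); they miss things now and then, are a little off and sometimes report something else, mostly with a low value. They report only what shows in the picture. A call takes as long as a camera call. They do not tell look-alikes from the thing itself.
- finder.cut_out(camera, target): "region" (420x560 bool, what is visible of it) and "extent" ([left, top, width, height] in pixels, round what is visible of it).
- finder.place_of(camera, target): "pixel" ([row, column] in pixels: a listed point, or the origin of a listed thing).
The state is a dict: "t": time; "q": joint angles; "joint_velocities": joint speeds; "joint_torque": joint torques, N m; "eef_pos": TCP position; "orientation": TCP orientation; "contact_force": force on the tool from outside, world axes, zero at the start; "torque": the same for the moment, N m; "opening": opening from 0.0 (shut) to 1.0 (fully open).
Only numpy, scipy, OpenCV 4.12 (cv2) and the standard library are available. Lean on these libraries where they do the work, as an engineer would, in place of code of your own. Each camera call takes 0.05 s, during which the arm holds its last target.

TASK

Take every mounting plate out of the open transit case and lean it, standing on its short end, against the front of the low pegboard panel with its foot on the rubber mat, side by side and tilted back at a safe angle of roughly 10 to 25 degrees from upright. Then shut the empty case's lid, only after that swing the hasp down flat over its staple, and push the L-shaped pin sideways all the way home through both loops of the staple. Leave the other goods on the counter where they are.

Things in the scene. Friction and masses are not known exactly. Their poses are not given: they have to be found in the camera images.
- case: Fixed grey transit case 160 mm deep (x), 170 wide (y), rim 142 high, walls 6. Origin: centre of underside; x runs from the front (hasp side) to the back. Floor 8 mm up; black foam up to 78 mm with four slots, 13.5 mm (x) by 67 mm (y), at x = -58, -27, +4, +35 mm, one upright plate in a slot. Lid hinge axis along y at x = +80, z = 142 mm.
- lid (a joint): Lid angle, rad: 0 shut, grows as it opens up and back (starts at 1.62 to 1.70, just past upright). Flat lid 12 mm thick, 160 x 170 mm, top at 154 mm when shut. Stiff friction hinge: it stays where left; 3 to 6 N at its free edge moves it.
- lid_edge (a point): Middle of the lid's free (front) edge on its outer face, 160 mm from the hinge. Axes are the lid's: as the case's when shut.
- hasp (a joint): Hasp angle, rad: 0 = hanging straight down, flat along the case front over the staple (lid shut); 1.57 = straight out from the lid's front edge; up to 2.9 folded up. Friction hinge, under 2 N at the tip: it stays where left. Starts raised, 2.1 to 2.7.
- hasp_tip (a point): Middle of the free end of the steel hasp leaf, 60 mm wide, 4 thick, 70 from hinge to tip. Hinge axis along y on the lid's front edge, 7 mm before the case front, 148 mm above the table when shut. Its window, 32 mm wide, 26 to 60 mm from the hinge, goes over the staple and leaves a 14 mm wing on either side.
- staple (a point): Centre of the staple's opening: case x = -98.5 (18.5 mm before the front), y = 0, z = 105 mm; axes as the case's. Two U-loops of 6 mm bar in upright planes at y = -11 and +11 mm, standing 34 mm out from the front; opening 18 mm high and, before the closed leaf, 19 mm deep. The pin goes through both along y, from either side.
- pin: L-shaped pin of 10 mm round steel bar, 90 g, lying flat. Origin at the bend, on the bar's axis; shank 66 mm along +y (round tip), handle 70 mm along -x. Home: bend against the outer side of a loop, origin 19 mm from the staple's centre; let go, the handle swings to hang down.
- pin_mid (a point): Middle of the pin's shank, 33 mm from the bend.
- board: Fixed low white pegboard panel 18 mm thick (x), 400 long (y), 90 high; origin: centre of underside; x runs from its front face (x = -9 mm) to its back. Before the face a thin (1 mm) rubber mat 100 mm deep (x = -9 to -109 mm), as long as the panel. A leant plate overtops the panel and rests on its upper front edge.
- plate1: Bare aluminium mounting plate 130 mm long (its z), 60 mm wide (its y), 10 mm thick (its x), 210 g, both faces and both ends alike. Origin: middle of its lower end at the start, z along its length to the other end. Starts upright in one of the case's slots, foot on the case floor (top 4 mm below the rim), faces square to the case's x. May be absent.
- plate1_mid (a point): Centre of this plate; axes as the plate's. May be absent.
- plate2: Bare aluminium mounting plate 130 mm long (its z), 60 mm wide (its y), 10 mm thick (its x), 210 g, both faces and both ends alike. Origin: middle of its lower end at the start, z along its length to the other end. Starts upright in one of the case's slots, foot on the case floor (top 4 mm below the rim), faces square to the case's x. May be absent.
- plate2_mid (a point): Centre of this plate; axes as the plate's. May be absent.
- plate3: Bare aluminium mounting plate 130 mm long (its z), 60 mm wide (its y), 10 mm thick (its x), 210 g, both faces and both ends alike. Origin: middle of its lower end at the start, z along its length to the other end. Starts upright in one of the case's slots, foot on the case floor (top 4 mm below the rim), faces square to the case's x. May be absent.
- plate3_mid (a point): Centre of this plate; axes as the plate's. May be absent.
- plate4: Bare aluminium mounting plate 130 mm long (its z), 60 mm wide (its y), 10 mm thick (its x), 210 g, both faces and both ends alike. Origin: middle of its lower end at the start, z along its length to the other end. Starts upright in one of the case's slots, foot on the case floor (top 4 mm below the rim), faces square to the case's x. May be absent.
- plate4_mid (a point): Centre of this plate; axes as the plate's. May be absent.
- carton: Brown carton 100 x 75 x 65 mm, a bystander.
- yellow_carton: Yellow carton 75 x 75 x 55 mm, a bystander.
- foam_box: White foam box 120 x 90 x 60 mm, a bystander.
- contactor: Black contactor 75 x 54 x 80 mm, a bystander.
- transformer: Small open transformer 85 x 90 x 65 mm, a bystander.
- tape_roll: Roll core of tape 90 mm across, 40 mm high, a bystander.
- screwdriver: Screwdriver 190 mm long lying on the counter, its x along the shaft, a bystander.
Mind the look-alikes: they are no part of the job. Several things have the shape of the pin; the one meant has the colours described above.

How it is judged:
On the way, in this order (a step that is already met when the one before it is completed fails the run):
1. every plate leans against the front of the pegboard panel, foot on the mat ((angle between plate1's own z axis and vertical between 0.12 and 0.47 rad or angle between plate1's own z axis and vertical between 2.6716 and 3.0216 rad) and angle between the y axis of each of plate1, plate2, plate3, plate4 and the y axis of board, either way round below 0.35 rad and x of plate1_mid in the frame of board between -0.1 and 0 m and y of plate1_mid in the frame of board between -0.19 and 0.19 m and z of plate1_mid in the frame of board between 0.05 and 0.085 m and contact force between each of plate1, plate2, plate3, plate4 and board above 0.1 N and linear speed of each of plate1, plate2, plate3, plate4 below 0.02 m/s and (angle between plate2's own z axis and vertical between 0.12 and 0.47 rad or angle between plate2's own z axis and vertical between 2.6716 and 3.0216 rad) and x of plate2_mid in the frame of board between -0.1 and 0 m and y of plate2_mid in the frame of board between -0.19 and 0.19 m and z of plate2_mid in the frame of board between 0.05 and 0.085 m and (angle between plate3's own z axis and vertical between 0.12 and 0.47 rad or angle between plate3's own z axis and vertical between 2.6716 and 3.0216 rad) and x of plate3_mid in the frame of board between -0.1 and 0 m and y of plate3_mid in the frame of board between -0.19 and 0.19 m and z of plate3_mid in the frame of board between 0.05 and 0.085 m and (angle between plate4's own z axis and vertical between 0.12 and 0.47 rad or angle between plate4's own z axis and vertical between 2.6716 and 3.0216 rad) and x of plate4_mid in the frame of board between -0.1 and 0 m and y of plate4_mid in the frame of board between -0.19 and 0.19 m and z of plate4_mid in the frame of board between 0.05 and 0.085 m), for 0.3 s.
2. the lid is shut, the hasp still raised (value of joint lid below 0.04 rad and value of joint hasp above 0.6 rad), for 0.1 s.
3. the hasp lies over its staple (value of joint lid below 0.04 rad and value of joint hasp below 0.18 rad), for 0.2 s.
4. the pin is through both loops, home (all of step 3 and x of pin_mid in the frame of staple between -0.01 and 0.01 m and z of pin_mid in the frame of staple between -0.01 and 0.01 m and y of pin in the frame of staple between -0.028 and 0.028 m and y of pin_mid in the frame of staple between -0.025 and 0.025 m and angle between the y axis of pin and the y axis of case, either way round below 0.45 rad), for 0.2 s.
At the end, for the whole second after the job is handed in: Each plate at rest on the mat, touching the panel, 7 to 27 deg from upright, square to the panel within 20 deg; lid within 0.04 rad of shut; hasp within 0.18 rad of flat; pin at rest through both loops (within 10 mm of their axis, 0.45 rad of case y), bend within 28 mm of the staple centre (all of step 1 and all of step 4 and linear speed of pin below 0.03 m/s).
It fails at once if another article on the counter (carton, foam box, contactor, transformer, tape roll or screwdriver) is shoved more than 60 mm from its place (distance of any of carton, yellow_carton, foam_box, contactor, transformer, tape_roll, screwdriver from where it was at the start of the episode above 0.06 m).
Of plate1, plate2, plate3, plate4 only 2 to 4 are there at a start; the rules pass over those that are not, and their reading is None.
At some moment in a run one of pin may be knocked a few centimetres aside while the robot is not near it.
It also fails if it takes over 210 s, if anything falls off the work surface, if the arm or the gripper's body presses on something with over 40 N, if the wrist force passes 120 N, or if a joint passes its speed limit or range.

## Working session

There is one attempt and no reset: what is moved stays moved. The work goes in short steps, Python scripts to look and compute and a tool call to move; the robot and the scene stay as the last step left them, time stands still between calls to the robot, and variables do not carry over. Pictures are saved under pics/ and viewed, and the job is handed in when it is done.

Besides the shell and the picture viewer there is one more tool, called after "Request:" as name(argument=value, ...), one argument or row to a line, values as JSON. send_rows: Moves the arm, as the interface text tells. Its arguments: {"type":"object","properties":{"motion":{"type":"array","items":{"type":"array","items":{"type":"number"}}}},"required":["motion"]}

```bash
mkdir -p pics
python3 - <<'E'
from station import manip, snapshot, get_calibration, finder
import cv2, numpy as np
print(manip.observe())
for n in ["scene","top","wrist"]:
    c=get_calibration(n); print(n,{k:np.round(np.array(v),4).tolist() for k,v in c.items()})
    p,d=snapshot(n); cv2.imwrite(f"pics/{n}0.png",p[:,:,::-1]); np.save(f"{n}0.npy",d)
E
```

```text
{'t': 0.0, 'q': array([ 1.21553611e+00,  4.94190871e-01,  1.34615872e+00, -3.73728381e-06,
        1.30251029e+00, -9.54754762e-02]), 'joint_velocities': array([ 0.0002347 ,  0.0001694 , -0.0003372 ,  0.00049524,  0.00032838,
       -0.00042327]), 'joint_torque': array([-3.53912612e-03, -8.78782654e+01, -3.81847429e+01,  7.03321234e-02,
        5.28437574e-02, -1.19129436e-04]), 'eef_pos': array([0.16038865, 0.60365537, 0.21332415]), 'orientation': array([ 0.56017239, -0.43126348,  0.56093022,  0.43078532]), 'contact_force': array([-0.09282358, -0.9549687 ,  0.65534083]), 'torque': array([-0.0091973 , -0.02554251, -0.03301494]), 'opening': 0.9987459554646757}
scene {'fx': 494.9154, 'fy': 494.9154, 'cx': 277.4269, 'cy': 216.1684, 'R': [[-0.452, 0.892, -0.0045], [0.6334, 0.3174, -0.7057], [-0.6281, -0.3218, -0.7085]], 't': [0.227, -0.2056, 1.697]}
top {'fx': 397.0201, 'fy': 397.0201, 'cx': 283.7448, 'cy': 210.1444, 'R': [[0.0037, -0.9999, 0.0109], [-0.9968, -0.0046, -0.08], [0.08, -0.0106, -0.9967]], 't': [-0.0147, 0.4848, 1.385]}
wrist {'fx': 371.9262, 'fy': 371.9262, 'cx': 281.2923, 'cy': 206.8096, 'R': [[0.256, 0.9667, -0.001], [0.9403, -0.2487, 0.2323], [0.2243, -0.0604, -0.9726]], 't': [-0.6233, -0.0272, 0.3892]}
```

View pics/scene0.png

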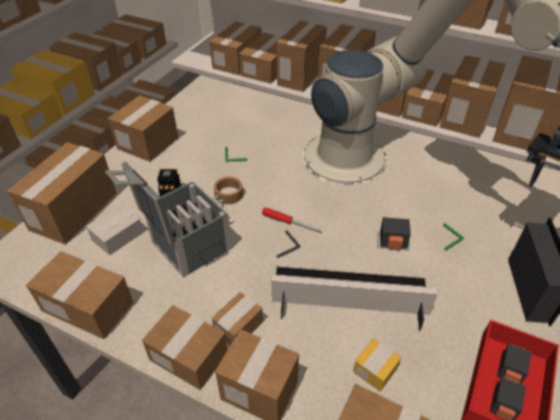

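View pics/top0.png

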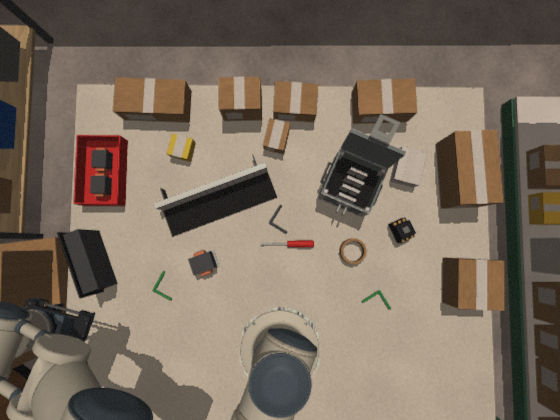

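View pics/wrist0.png

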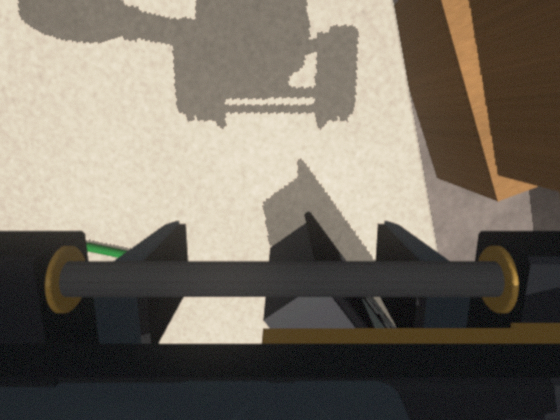

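```bash
cat > h.py <<'E'
from station import manip, snapshot, get_calibration, finder
import cv2, numpy as np
from scipy.spatial.transform import Rotation as Ro
def snap(n,name=None):
    c=get_calibration(n); c={k:np.array(v) for k,v in c.items()}
    p,d=snapshot(n)
    if name: cv2.imwrite(f"pics/{name}.png",p[:,:,::-1])
    return c,p,d
def xyz(c,d):
    v,u=np.mgrid[0:420,0:560].astype(float)
    P=np.stack([(u-c['cx'])/c['fx']*d,(v-c['cy'])/c['fy']*d,d],-1)
    return (P-c['t'])@c['R']
def ray(c,r,col):
    dc=np.array([(col-c['cx'])/c['fx'],(r-c['cy'])/c['fy'],1.])
    o=-c['R'].T@c['t']; return o,c['R'].T@dc
def onz(c,r,col,z):
    o,d=ray(c,r,col); return o+d*(z-o[2])/d[2]
def proj(c,X):
    Y=c['R']@np.asarray(X)+c['t']; return np.array([c['fy']*Y[1]/Y[2]+c['cy'],c['fx']*Y[0]/Y[2]+c['cx']])
def tri(obs):
    A=np.zeros((3,3));b=np.zeros(3)
    for c,r,col in obs:
        o,d=ray(c,r,col); d=d/np.linalg.norm(d); M=np.eye(3)-np.outer(d,d);A+=M;b+=M@o
    return np.linalg.solve(A,b)
def tool():
    s=manip.observe(); q=s['orientation']; R=Ro.from_quat([q[1],q[2],q[3],q[0]]).as_matrix()
    return s['eef_pos'],R,s
def crop(p,name,r0,r1,c0,c1,k):
    cv2.imwrite(f"pics/{name}.png",cv2.resize(p[r0:r1,c0:c1,::-1],None,fx=k,fy=k,interpolation=cv2.INTER_CUBIC))
E
python3 - <<'E'
from h import *
ct,pt,dt=snap("top"); 
names=["case","lid_edge","hasp_tip","staple","pin","pin_mid","board","plate1","plate1_mid","carton","yellow_carton","foam_box","contactor","transformer","tape_roll","screwdriver"]
T={n:[(np.round(r['pixel'],1).tolist(),round(float(r['p']),2)) for r in finder.place_of("top",n)[:5]] for n in names}
cs,ps,ds=snap("scene")
S={n:[(np.round(r['pixel'],1).tolist(),round(float(r['p']),2)) for r in finder.place_of("scene",n)[:5]] for n in names}
for n in names: print(n,T[n],S[n])
crop(pt,"top_case",120,240,300,430,6)
crop(ps,"scene_case",150,280,100,250,5)
crop(pt,"top_pins",200,310,140,400,3)
crop(ps,"scene_pins",140,260,200,480,2)
np.savez("s0.npz",dt=dt,ds=ds,pt=pt,ps=ps)
E
```

```text
case [([188.6, 347.1], 0.76)] [([244.0, 188.9], 0.62)]
lid_edge [([134.7, 379.5], 0.65), ([117.0, 392.7], 0.54)] [([177.8, 137.8], 0.93)]
hasp_tip [([118.1, 390.8], 0.83)] [([177.9, 110.7], 0.63)]
staple [([208.2, 338.4], 0.75), ([186.2, 346.5], 0.29), ([225.8, 279.9], 0.29)] [([204.6, 212.0], 0.57)]
pin [([220.2, 269.2], 0.69), ([290.1, 150.9], 0.67), ([290.7, 375.6], 0.4)] [([226.0, 184.3], 0.56), ([239.5, 464.7], 0.48), ([248.2, 301.4], 0.46), ([240.4, 189.5], 0.36)]
pin_mid [([297.1, 371.0], 0.61), ([225.9, 279.3], 0.52), ([292.8, 163.7], 0.51)] [([237.5, 292.1], 0.68), ([176.7, 111.6], 0.62), ([230.2, 451.2], 0.6), ([159.8, 233.5], 0.46), ([231.6, 179.0], 0.2)]
board [([188.5, 215.1], 0.75)] [([306.9, 348.0], 0.78), ([326.7, 240.6], 0.36), ([237.6, 119.8], 0.32)]
plate1 [([195.8, 343.9], 0.68), ([182.1, 351.5], 0.65), ([187.1, 347.2], 0.62), ([203.8, 340.1], 0.55)] [([242.2, 189.6], 0.76)]
plate1_mid [([197.9, 342.4], 0.41)] [([217.4, 207.2], 0.69)]
carton [([138.4, 276.7], 0.8), ([186.1, 348.5], 0.72)] [([325.7, 237.7], 0.65)]
yellow_carton [([148.5, 184.5], 0.72)] [([370.7, 373.7], 0.57)]
foam_box [([166.6, 406.3], 0.81), ([244.0, 286.1], 0.69)] [([240.3, 119.3], 0.96)]
contactor [([229.9, 398.7], 0.7), ([195.3, 344.8], 0.32)] [([191.4, 169.0], 0.94), ([303.3, 348.2], 0.48)]
transformer [([184.4, 351.7], 0.54)] [([242.5, 393.9], 0.71)]
tape_roll [([247.7, 349.7], 0.71)] [([193.8, 227.2], 0.6)]
screwdriver [([244.6, 285.7], 0.66), ([220.7, 269.0], 0.53)] [([226.0, 291.8], 0.7), ([241.0, 190.4], 0.63), ([241.7, 391.8], 0.53), ([303.7, 347.9], 0.24)]
```

View pics/top_case.png

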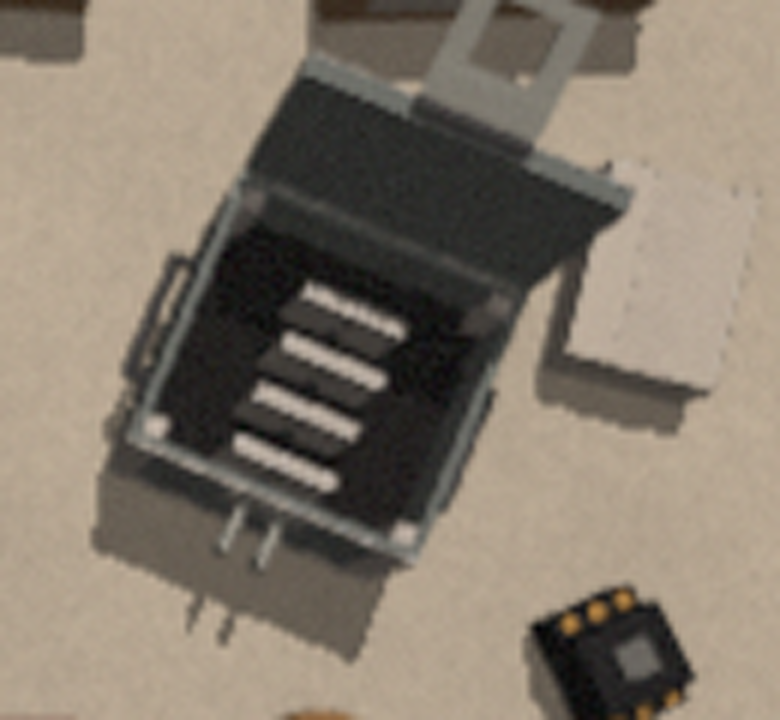

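View pics/scene_case.png

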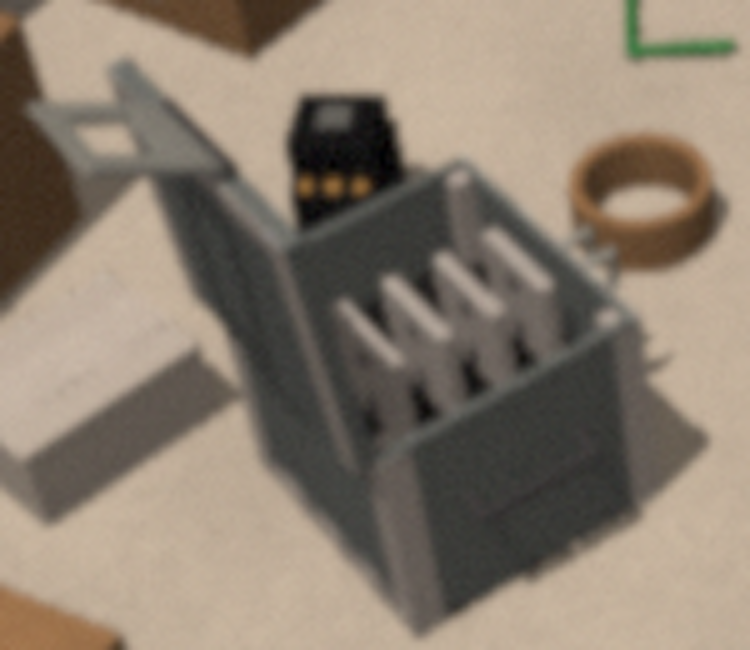

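View pics/top_pins.png

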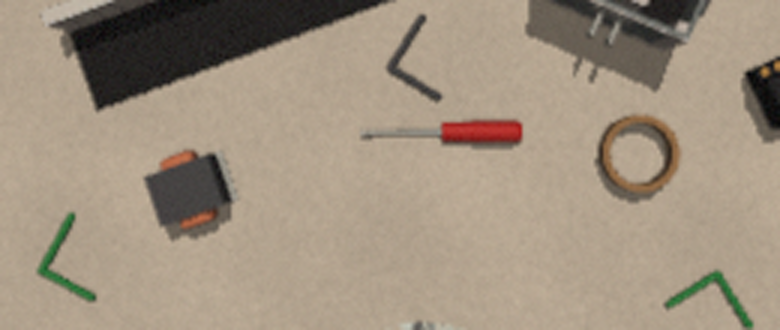

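View pics/scene_pins.png

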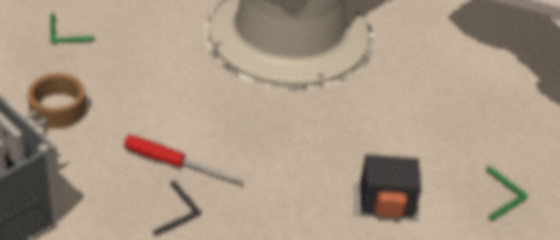

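Run:
```python
from h import *
z=np.load("s0.npz"); ct=get_calibration("top"); ct={k:np.array(v) for k,v in ct.items()}
cs={k:np.array(v) for k,v in get_calibration("scene").items()}
for nm,c,d in(("top",ct,z['dt']),("scene",cs,z['ds'])):
    P=xyz(c,d); X=P.reshape(-1,3)
    ok=d.reshape(-1)>0
    m=ok&(X[:,0]>0.3)&(X[:,0]<0.9)
    # table
    t=m&(abs(X[:,2])<0.01); print(nm,"table z",np.median(X[t,2]))
    # board top z 0.085-0.095 region y>0
    b=ok&(X[:,2]>0.082)&(X[:,2]<0.096)&(X[:,0]>0.3)&(X[:,0]<0.75)&(X[:,1]>-0.05)&(X[:,1]<0.42)
    Q=X[b][:,:2].astype(np.float32); 
    if len(Q)>5:
        r=cv2.minAreaRect(Q);print("board",b.sum(),r,np.median(X[b,2]),cv2.boxPoints(r).round(3).tolist())
    b=ok&(X[:,2]>0.125)&(X[:,2]<0.15)&(X[:,0]>0.35)&(X[:,0]<0.75)&(X[:,1]>-0.4)&(X[:,1]<-0.0)
    Q=X[b][:,:2].astype(np.float32); r=cv2.minAreaRect(Q);print("rim",b.sum(),r,np.median(X[b,2]),cv2.boxPoints(r).round(3).tolist())
# corners from the picture crop top_case (scale 6, offset col300,row120)
for nm,(u,v),h in [("FL",(130,435),.142),("FR",(412,560),.142),("BR",(522,297),.142),("BL",(240,180),.142)]:
    print(nm,onz(ct,120+v/6,300+u/6,h).round(4))
for nm,(u,v) in [("p1",(287,462)),("p2",(306,411)),("p3",(333,361)),("p4",(356,311))]:
    print(nm,onz(ct,120+v/6,300+u/6,.138).round(4))
```

```text
top table z -0.0003822069528681967
board 656 ((0.5628360509872437, 0.23601597547531128), (0.020001962780952454, 0.3957080841064453), 20.78141975402832) 0.08923939941812814 [[0.4830000102519989, 0.4169999957084656], [0.6240000128746033, 0.04699999839067459], [0.6420000195503235, 0.054999999701976776], [0.5019999742507935, 0.42500001192092896]]
rim 898 ((0.566127359867096, -0.23776409029960632), (0.1707385778427124, 0.1766713708639145), 66.47269439697266) 0.13933479755743644 [[0.45100000500679016, -0.2809999883174896], [0.6129999756813049, -0.35100001096725464], [0.6809999942779541, -0.19499999284744263], [0.5189999938011169, -0.12399999797344208]]
scene table z -0.001330746213626784
board 1203 ((0.5656876564025879, 0.23728279769420624), (0.025192096829414368, 0.39606258273124695), 21.046783447265625) 0.08801755847630927 [[0.4830000102519989, 0.4180000126361847], [0.625, 0.04800000041723251], [0.6489999890327454, 0.05700000002980232], [0.5059999823570251, 0.4269999861717224]]
rim 1211 ((0.5799411535263062, -0.2409348487854004), (0.1762903928756714, 0.17590802907943726), 66.72440338134766) 0.13610107415575884 [[0.46399998664855957, -0.28700000047683716], [0.6259999871253967, -0.3569999933242798], [0.6959999799728394, -0.19499999284744263], [0.5339999794960022, -0.125]]
FL [ 0.533  -0.1342  0.142 ]
FR [ 0.466  -0.2861  0.142 ]
BR [ 0.6097 -0.348   0.142 ]
BL [ 0.6734 -0.1948  0.142 ]
p1 [ 0.5192 -0.2198  0.138 ]
p2 [ 0.5471 -0.2304  0.138 ]
p3 [ 0.5746 -0.2454  0.138 ]
p4 [ 0.6022 -0.2582  0.138 ]
```

Run:
```python
from h import *
p,R,s=tool(); c={k:np.array(v) for k,v in get_calibration("wrist").items()}
print(p,"\n",R.round(4)); C=-c['R'].T@c['t']; print("cam in tool",(R.T@(C-p)).round(4),"cam fwd in tool",(R.T@c['R'][2]).round(3))
print(s['t'],s['contact_force'])
ct={k:np.array(v) for k,v in get_calibration("top").items()}
for n,(r,cc),h in [("pinbend",(222.5,270),.005),("shank end",(232.5,286.5),.005),("handle end",(206,281),.005),("pinmid",(226,279.3),.005),("contactor",(229.9,400),.08),("tape",(249,352),.04),("yc",(148,182),.055),("trafo",(263,203),.065)]: print(n,onz(ct,r,cc,h).round(4))
```

```text
[0.16053774 0.60402592 0.21390552] 
 [[-0.     -0.9664  0.2569]
 [-0.      0.2569  0.9664]
 [-1.      0.     -0.    ]]
cam in tool [-0.1708  0.0645 -0.0012] cam fwd in tool [ 0.973 -0.232  0.   ]
1.85 [-0.4183467   0.55615332 -0.8632868 ]
pinbend [0.4417 0.0359 0.005 ]
shank end [ 0.4063 -0.023   0.005 ]
handle end [ 0.5009 -0.003   0.005 ]
pinmid [0.4293 0.0027 0.005 ]
contactor [ 0.4148 -0.4055  0.08  ]
tape [ 0.3493 -0.2495  0.04  ]
yc [0.6975 0.3427 0.055 ]
trafo [0.3008 0.2599 0.065 ]
```

```bash
cat >> h.py <<'E'
CY=np.deg2rad(-23.5); CC=np.array([0.571,-0.242])
BY=np.deg2rad(20.85); BC=np.array([0.563,0.236])
def inframe(c,yaw,x,y): return c+np.array([np.cos(yaw)*x-np.sin(yaw)*y,np.sin(yaw)*x+np.cos(yaw)*y])
def case(x,y=0): return inframe(CC,CY,x,y)
def board(x,y=0): return inframe(BC,BY,x,y)
def rel(X,c,yaw):
    d=np.asarray(X)[:2]-c; return np.array([np.cos(yaw)*d[0]+np.sin(yaw)*d[1],-np.sin(yaw)*d[0]+np.cos(yaw)*d[1]])
def phi(R): return np.degrees(np.arctan2(R[1,2],R[0,2]))
def go(X,ph=None,R0=None,p0=None):
    p,R,s=tool()
    d=R.T@(np.asarray(X)-p)/0.04
    t=0 if ph is None else -((ph-phi(R)+180)%360-180)/10
    print("at",p.round(4),"phi",phi(R).round(2),"t",round(s['t'],2),"F",s['contact_force'].round(1),"open",round(s['opening'],3)," SHIFT",d.round(3),"TURN",round(t,3))
E
python3 - <<'E'
from h import *
go([*case(-11),0.30],66.5)
E
```

```text
at [0.1605 0.604  0.2139] phi 75.11 t 1.85 F [-0.4  0.6 -0.9] open 1.001  SHIFT [ -2.152 256.548  23.381] TURN 0.861
```

Run:
```python
from h import *
go([*case(-.011),0.30],66.5)
```

```text
at [0.1605 0.604  0.2139] phi 75.11 t 1.85 F [-0.4  0.6 -0.9] open 1.001  SHIFT [ -2.152 -15.079 -17.763] TURN 0.861
```

Request:
send_rows(
  motion=[
    [1,-2.15,-1.9,-2.2,0.1],
    [1,-2.15,-3.8,-4.4,0.2],
    [1,-2.15,-5.7,-6.6,0.3],
    [1,-2.15,-7.6,-8.8,0.4],
    [1,-2.15,-9.5,-11,0.5],
    [1,-2.15,-11.4,-13.2,0.6],
    [1,-2.15,-13.3,-15.4,0.7],
    [1,-2.15,-15.08,-17.76,0.86],
  ],
)

```text
t: 2.85
eef_pos: [0.3722, 0.166, 0.2903]
orientation: [0.592, -0.388, 0.591, 0.388]
contact_force: [1.4, -0.2, -0.6]
opening: 0.997
```

Run:
```python
from h import *
go([*case(-.011),0.30],66.5)
```

```text
at [0.3722 0.166  0.2903] phi 66.49 t 2.85 F [ 1.4 -0.2 -0.6] open 0.997  SHIFT [-0.24  -8.351 -7.369] TURN -0.001
```

Request:
send_rows(
  motion=[
    [0.85,-0.2,-8.35,-7.37,0],
    [0.85,-0.2,-8.35,-7.37,0],
    [0.85,-0.2,-8.35,-7.37,0],
    [0.85,-0.2,-8.35,-7.37,0],
    [0.85,-0.2,-8.35,-7.37,0],
    [0.85,-0.2,-8.35,-7.37,0],
    [0.85,-0.2,-8.35,-7.37,0],
    [0.85,-0.2,-8.35,-7.37,0],
  ],
)

```text
t: 3.85
eef_pos: [0.5613, -0.2392, 0.2972]
orientation: [0.592, -0.387, 0.592, 0.387]
contact_force: [0.7, 0.7, 0.3]
opening: 0.849
```

Run:
```python
from h import *
go([*case(-.011),0.30],66.5)
c,p,d=snap("wrist","w1"); np.save("w1.npy",d)
X=xyz(c,d)
print([(x['pixel'],round(x['p'],2)) for x in finder.place_of("wrist","plate1")])
m=(d>0)&(X[...,2]>.125)&(X[...,2]<.15)
cv2.imwrite("pics/w1m.png",(m*255).astype(np.uint8))
go([*case(-.011),0.30],66.5)
```

```text
at [ 0.5613 -0.2392  0.2972] phi 66.35 t 3.85 F [0.7 0.7 0.3] open 0.849  SHIFT [-0.069  0.026  0.033] TURN -0.015
[([183.7, 285.5], 0.89), ([133.0, 285.2], 0.87), ([205.8, 283.4], 0.76), ([122.8, 92.8], 0.67), ([162.7, 281.7], 0.58)]
at [ 0.5604 -0.2364  0.2975] phi 66.44 t 3.95 F [-1.   0.   0.8] open 0.848  SHIFT [-0.064 -0.023 -0.023] TURN -0.006
```

View pics/w1.png

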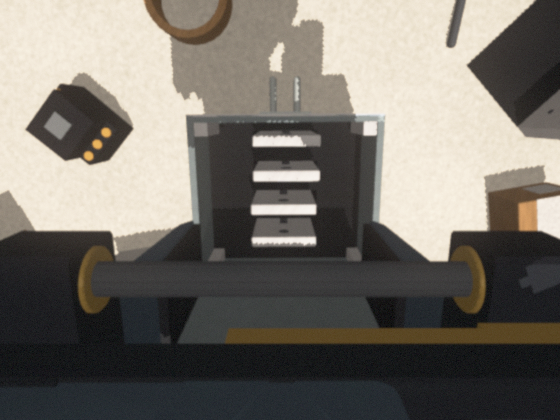

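View pics/w1m.png

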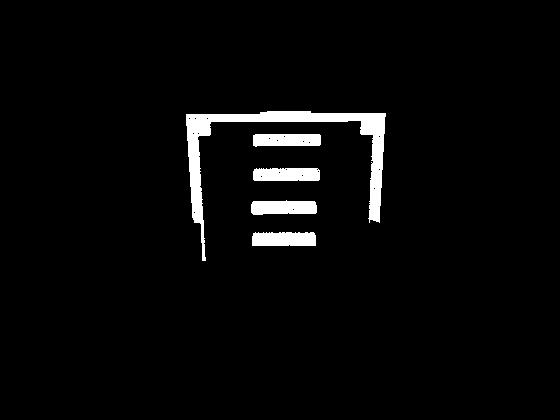

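Run:
```python
from h import *
d=np.load("w1.npy"); c={k:np.array(v) for k,v in get_calibration("wrist").items()}
X=xyz(c,d); m=((d>0)&(X[...,2]>.125)&(X[...,2]<.15)).astype(np.uint8)
n,l,st,_=cv2.connectedComponentsWithStats(m)
for i in range(1,n):
    if st[i,4]<150: continue
    Q=X[l==i]; r=cv2.minAreaRect(Q[:,:2].astype(np.float32)); ce=np.array(r[0])
    a=np.degrees(0.5*np.arctan2(2*np.cov(Q[:,0],Q[:,1])[0,1],np.var(Q[:,0])-np.var(Q[:,1])))
    print(st[i,:5],ce.round(4),np.round(r[1],4),"ang",round(a,1),"z",np.median(Q[:,2]).round(4),"case",rel(ce,CC,CY).round(4))
    if st[i,2]>150: print(cv2.boxPoints(r).round(4).tolist())
```

```text
[ 186  111  200  150 4518] [ 0.5613 -0.2337] [0.1705 0.1406] ang 69.9 z 0.1418 case [-0.0122  0.0037]
[[0.46320000290870667, -0.2847000062465668], [0.5925999879837036, -0.33970001339912415], [0.6593000292778015, -0.18279999494552612], [0.5299000144004822, -0.12780000269412994]]
[253 134  68  13 809] [ 0.5198 -0.2148] [0.0591 0.01  ] ang 66.7 z 0.1381 case [-0.0578  0.0045]
[253 168  67  13 845] [ 0.5481 -0.2275] [0.0594 0.0099] ang 66.7 z 0.138 case [-0.0268  0.0041]
[251 200  66  15 856] [ 0.5758 -0.242 ] [0.0597 0.0109] ang 66.9 z 0.1378 case [0.0044 0.0019]
[252 232  64  14 862] [ 0.6039 -0.2541] [0.0594 0.01  ] ang 66.8 z 0.1377 case [0.035 0.002]
```

```bash
sed -i 's/^CY=.*/CY=np.deg2rad(-23.2); CC=np.array([0.572,-0.239])/' h.py
python3 - <<'E'
from h import *
go([.5235,-.2164,0.103],66.8)
E
```

```text
at [ 0.5604 -0.2364  0.2975] phi 66.44 t 3.95 F [-1.   0.   0.8] open 0.848  SHIFT [4.862 1.043 0.089] TURN -0.036
```

Request:
send_rows(
  motion=[
    [0.85,0,1.04,0.09,-0.03],
    [0.85,0.5,1.04,0.09,-0.03],
    [0.85,1.5,1.04,0.09,-0.03],
    [0.85,2.5,1.04,0.09,-0.03],
    [0.85,3.5,1.04,0.09,-0.03],
    [0.85,4.3,1.04,0.09,-0.03],
    [0.85,4.86,1.04,0.09,-0.03],
    [0.85,4.86,1.04,0.09,-0.03],
  ],
)

```text
t: 4.95
eef_pos: [0.5239, -0.2146, 0.1029]
orientation: [0.59, -0.39, 0.59, 0.39]
contact_force: [4.0, -2.5, -3.2]
opening: 0.847
```

Run:
```python
from h import *
go([.5235,-.2164,0.103],66.8)
```

```text
at [ 0.5239 -0.2146  0.1029] phi 66.87 t 4.95 F [ 4.  -2.5 -3.2] open 0.847  SHIFT [-0.002 -0.008 -0.046] TURN 0.007
```

Good position. Close and lift.

Request:
send_rows(
  motion=[
    [0.5,0,0,0,0],
    [0.5,0,0,0,0],
    [0.5,0,0,0,0],
    [0.5,0,0,0,0],
    [0.5,-0.3,0,0,0],
    [0.5,-0.8,0,0,0],
    [0.5,-1.5,0,0,0],
    [0.5,-2.2,0,0,0],
  ],
)

```text
t: 5.95
eef_pos: [0.5231, -0.2157, 0.1926]
orientation: [0.59, -0.389, 0.591, 0.39]
contact_force: [-0.6, -0.1, -2.5]
opening: 0.655
```

Run:
```python
from h import *
go([*board(-.05,.14),.27],110.85)
snap("wrist","w2")
```

```text
at [ 0.5231 -0.2157  0.1926] phi 66.81 t 5.95 F [-0.6 -0.1 -2.5] open 0.655  SHIFT [-1.93   6.863 12.421] TURN -4.404
```

View pics/w2.png

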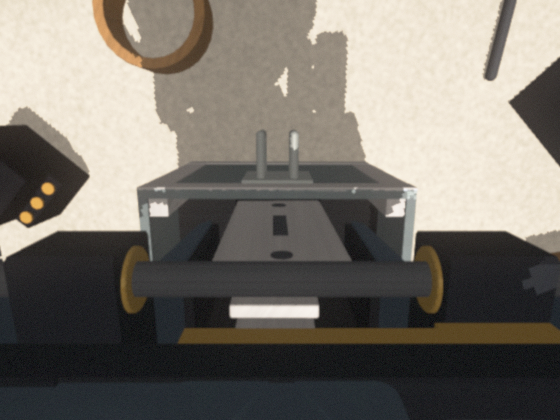

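Request:
send_rows(
  motion=[
    [0.5,-1.2,0,0,0],
    [0.5,-2.2,0,0,0],
    [0.5,-2.2,0.9,1.5,-0.5],
    [0.5,-2.2,1.7,3.0,-1.3],
    [0.5,-2.2,2.6,4.5,-2.1],
    [0.5,-2.2,3.4,6.0,-2.9],
    [0.5,-2.2,4.2,7.5,-3.7],
    [0.5,-2.2,5.0,9.0,-4.4],
  ],
)

```text
t: 7.0
eef_pos: [0.4838, 0.1587, 0.2797]
orientation: [-0.4, 0.583, -0.4, -0.583]
contact_force: [1.9, -0.2, -3.3]
opening: 0.655
```

Run:
```python
from h import *
go([*board(-.034,.14),.2],110.85)
```

```text
at [0.4838 0.1587 0.2797] phi 111.05 t 7.0 F [ 1.9 -0.2 -3.3] open 0.655  SHIFT [ 1.99  -1.704  4.595] TURN 0.02
```

Request:
send_rows(
  motion=[
    [0.5,0,-0.6,1.5,0],
    [0.5,0,-1.2,3,0],
    [0.5,0,-1.7,4.6,0],
    [0.5,1,-1.7,4.6,0],
    [0.5,2,-1.7,4.6,0],
    [0.5,3,-1.7,4.6,0],
    [0.5,3.9,-1.7,4.6,0.02],
    [0.5,3.9,-1.7,4.6,0.02],
  ],
)

```text
t: 8.0
eef_pos: [0.4813, 0.352, 0.1215]
orientation: [0.401, -0.581, 0.404, 0.582]
contact_force: [0.3, -0.4, -2.3]
opening: 0.656
```

Run:
```python
from h import *
go([*board(-.034,.14),.098],110.85)
c,p,d=snap("wrist","w3"); np.save("w3.npy",d); np.savez("w3c.npz",**c)
c,p,d=snap("scene"); crop(p,"s3",170,330,200,460,3)
X=xyz(c,d)
np.savez("s3.npz",d=d,p=p)
```

```text
at [0.4813 0.352  0.1215] phi 110.62 t 8.0 F [ 0.3 -0.4 -2.3] open 0.656  SHIFT [ 0.587 -0.03   0.063] TURN -0.023
```

View pics/w3.png

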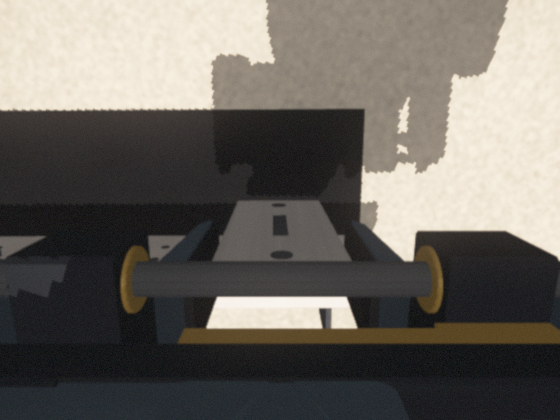

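View pics/s3.png

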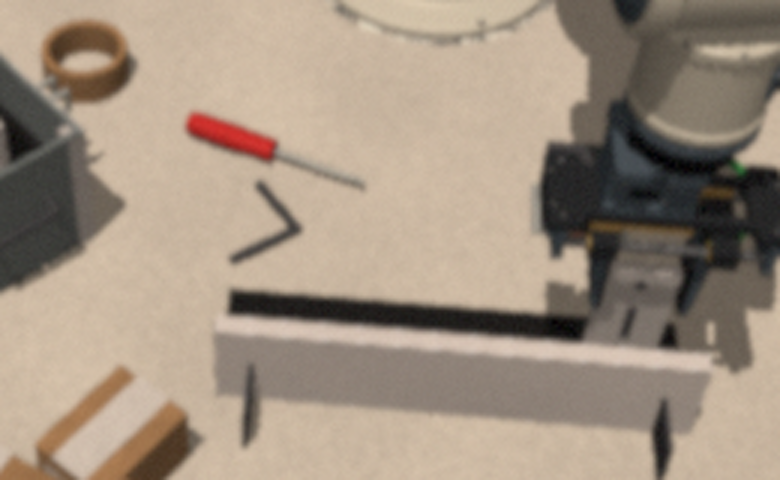

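Run:
```python
from h import *
c=np.load("w3c.npz")
for r,co,z in[(109,360,.001),(109,100,.001),(140,363,.001),(200,281,.026),(236,160,.09)]:
    print(rel(onz(c,r,co,z),BC,BY).round(4))
d=np.load("w3.npy");X=xyz(c,d);
m=(d>0)&(X[...,2]>.08)&(X[...,2]<.1);m[:,:0]=0
Q=X[m];B=np.array([rel(q,BC,BY) for q in Q]);print(len(Q)); s=(B[:,1]<.1)
print(B[s].min(0),B[s].max(0),np.percentile(B[s,0],[5,50,95]))
# lowest plate points
m=(d>0)&(X[...,2]>.015)&(X[...,2]<.12);m[:, :200]=0;m[:195]=0;m[260:]=0;m[:,350:]=0
Q=X[m];print(len(Q),Q[:,2].min());B=np.array([rel(q,BC,BY) for q in Q]);print(np.percentile(B,[2,50,98],axis=0))
```

```text
[-0.1075  0.1962]
[-0.1081 -0.0011]
[-0.0843  0.1995]
[-0.0424  0.1361]
[-0.0353  0.0672]
2482
[0.00217181 0.09590087] [0.00941823 0.09996004] [0.00286076 0.00631321 0.00895541]
4146 0.01543984308768971
[[-0.0431107   0.10699255]
 [-0.0425569   0.13542221]
 [-0.04196285  0.16366744]]
```

Request:
send_rows(
  motion=[
    [0.5,0.3,0,0,0],
    [0.5,0.5,0,0.03,0],
    [0.5,0.6,0,0.05,0],
    [0.5,0.62,0,0.06,0],
    [0.5,0.62,0,0.06,0],
  ],
)

```text
t: 8.72
eef_pos: [0.4822, 0.3555, 0.0989]
orientation: [-0.403, 0.581, -0.402, -0.581]
contact_force: [1.0, -0.6, -2.4]
opening: 0.655
```

Request:
send_rows(
  motion=[
    [0.5,0.05,0,0,0],
    [0.5,0.08,0,0,0],
    [0.5,0.08,0,0,0],
  ],
)

```text
t: 9.1
eef_pos: [0.4826, 0.3556, 0.096]
orientation: [-0.403, 0.582, -0.402, -0.581]
contact_force: [-0.5, -0.6, 5.4]
opening: 0.657
```

Request:
send_rows(
  motion=[
    [0.85,0,0,0,0],
    [0.85,0,0,0,0],
    [0.85,-0.4,0,0,0],
    [0.85,-1.3,0,0,0],
    [0.4,-1.4,0.5,0,0],
    [0.4,-1.4,1.0,0,0],
    [0.4,-0.8,1.0,0,0],
    [0.4,-0.35,1.0,0,0],
  ],
)

```text
t: 10.1
eef_pos: [0.4447, 0.3415, 0.1102]
orientation: [-0.403, 0.582, -0.402, -0.581]
contact_force: [-1.0, 0.1, -0.3]
opening: 0.442
```

Run:
```python
from h import *
go([*board(-.034,.14),.108],110.85)
c,p,d=snap("wrist","w4")
p,R,s=tool(); print(rel(p,BC,BY))
```

```text
at [0.4447 0.3415 0.1102] phi 110.63 t 10.1 F [-1.   0.1 -0.3] open 0.442  SHIFT [ 0.055 -0.974 -0.013] TURN -0.022
[-0.07390287  0.14044296]
```

View pics/w4.png

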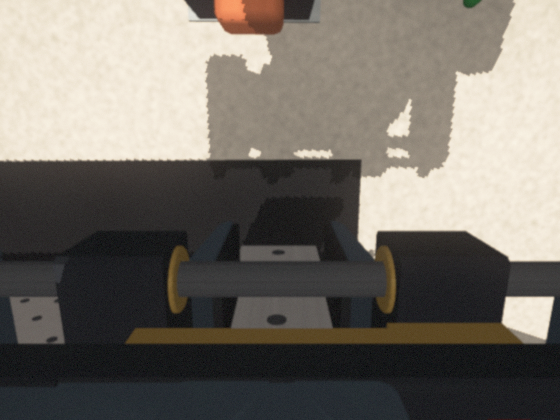

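Request:
send_rows(
  motion=[
    [0.4,0,-0.3,0,0],
    [0.4,0,-0.38,0,0],
    [0.4,0,-0.44,0,0],
    [0.4,0,-0.5,0,0],
    [0.4,0,-0.56,0,0],
    [0.4,0,-0.62,0,0],
    [0.4,0,-0.68,0,0],
    [0.4,0,-0.74,0,0],
  ],
)

```text
t: 11.15
eef_pos: [0.4725, 0.3519, 0.1096]
orientation: [0.402, -0.581, 0.402, 0.581]
contact_force: [-0.1, 0.0, 0.5]
opening: 0.402
```

Run:
```python
from h import *
go([*board(-.034,.14),.108],110.85)
c,p,d=snap("scene"); crop(p,"s5",170,330,200,460,3)
c,p,d=snap("wrist","w5")
```

```text
at [0.4725 0.3519 0.1096] phi 110.61 t 11.15 F [-0.1  0.   0.5] open 0.402  SHIFT [ 0.039 -0.233 -0.011] TURN -0.024
```

View pics/w5.png

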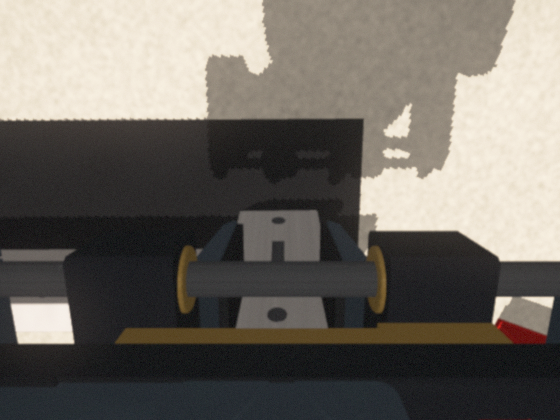

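View pics/s5.png

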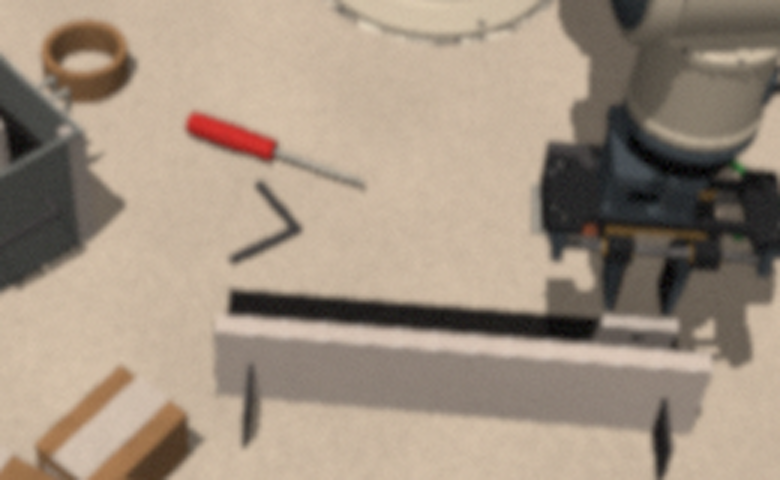

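Request:
send_rows(
  motion=[
    [0.4,0,-0.06,0,0],
    [0.4,0,-0.12,0,0],
    [0.4,0,-0.12,0,0],
  ],
)

```text
t: 11.62
eef_pos: [0.4771, 0.3535, 0.1095]
orientation: [-0.402, 0.581, -0.402, -0.581]
contact_force: [0.0, 0.1, 0.3]
opening: 0.402
```

```bash
cat >> h.py <<'E'
def platefit(c,d,y0,w=.027):
    X=xyz(c,d); B=X.reshape(-1,3).copy(); B[:,:2]=(B[:,:2]-BC)@np.array([[np.cos(BY),-np.sin(BY)],[np.sin(BY),np.cos(BY)]])
    m=(d.reshape(-1)>0)&(abs(B[:,1]-y0)<w)&(B[:,2]>.012)&(B[:,2]<.14)&(B[:,0]<.02)&(B[:,0]>-.1)
    return B[m],m.reshape(420,560)
E
python3 - <<'E'
from h import *
go([*board(-.034,.14),.108],110.85)
c,p,d=snap("wrist","w6")
B,m=platefit(c,d,.136,.02)
print(len(B))
for z in np.arange(.01,.13,.01):
    s=abs(B[:,2]-z)<.005
    if s.sum(): print(round(z,3),s.sum(),np.median(B[s,0]).round(4),np.percentile(B[s,0],[5,95]).round(4))
E
```

```text
at [0.4771 0.3535 0.1095] phi 110.61 t 11.62 F [0.  0.1 0.3] open 0.402  SHIFT [ 0.038 -0.112 -0.01 ] TURN -0.024
6011
0.01 93 -0.0372 [-0.0376 -0.0366]
0.02 377 -0.0356 [-0.0368 -0.0343]
0.03 422 -0.0331 [-0.0344 -0.0318]
0.04 458 -0.0307 [-0.0319 -0.0295]
0.05 505 -0.0282 [-0.0295 -0.027 ]
0.06 594 -0.0258 [-0.0271 -0.0244]
0.07 614 -0.0234 [-0.0247 -0.0222]
0.08 14 -0.0226 [-0.023  -0.0226]
0.1 14 -0.0141 [-0.0142 -0.0136]
0.11 1086 -0.0135 [-0.0521 -0.0121]
0.12 1392 -0.0111 [-0.0549 -0.0096]
```

Run:
```python
from h import *
go([.5481,-.2275,0.28],66.8)
```

```text
at [0.4769 0.3535 0.1095] phi 110.61 t 11.68 F [-1.3 -0.7  0.3] open 0.402  SHIFT [ -4.262   3.448 -14.221] TURN 4.381
```

Request:
send_rows(
  motion=[
    [0.4,-0.6,0.2,0,0],
    [0.85,-2,0.2,0,0],
    [0.85,-3.5,0.4,-1.4,0.5],
    [0.85,-4.26,0.7,-2.9,1.3],
    [0.85,-4.26,1.0,-4.4,2.1],
    [0.85,-4.26,1.4,-5.9,2.9],
    [0.85,-4.26,1.8,-7.4,3.7],
    [0.85,-4.26,2.2,-8.9,4.38],
  ],
)

```text
t: 12.68
eef_pos: [0.5177, 0.0068, 0.2801]
orientation: [0.591, -0.388, 0.591, 0.388]
contact_force: [0.9, 0.8, 0.9]
opening: 0.847
```

Run:
```python
from h import *
go([.5481,-.2275,0.103],66.8)
```

```text
at [0.5177 0.0068 0.2801] phi 66.58 t 12.68 F [0.9 0.8 0.9] open 0.847  SHIFT [ 4.428 -3.023 -5.073] TURN -0.022
```

Request:
send_rows(
  motion=[
    [0.85,0,-0.7,-1.2,0],
    [0.85,0,-1.4,-2.4,0],
    [0.85,0,-2.2,-3.7,0],
    [0.85,0.5,-3.02,-5.07,-0.02],
    [0.85,1.2,-3.02,-5.07,-0.02],
    [0.85,1.8,-3.02,-5.07,-0.02],
    [0.85,1.8,-3.02,-5.07,-0.02],
  ],
)

```text
t: 13.55
eef_pos: [0.5481, -0.2249, 0.2064]
orientation: [0.589, -0.389, 0.59, 0.391]
contact_force: [-0.1, -0.9, 0.4]
opening: 0.849
```

Run:
```python
from h import *
go([.5481,-.2275,0.103],66.8)
c,p,d=snap("wrist","w7")
X=xyz(c,d); m=((d>0)&(X[...,2]>.125)&(X[...,2]<.15)).astype(np.uint8)
n,l,st,_=cv2.connectedComponentsWithStats(m)
for i in range(1,n):
    if st[i,4]<150: continue
    Q=X[l==i]; r=cv2.minAreaRect(Q[:,:2].astype(np.float32)); ce=np.array(r[0])
    print(st[i,:5],ce.round(4),np.round(r[1],4))
go([.5481,-.2275,0.103],66.8)
```

```text
at [ 0.5481 -0.2249  0.2064] phi 67.0 t 13.55 F [-0.1 -0.9  0.4] open 0.849  SHIFT [ 2.586 -0.036 -0.06 ] TURN 0.02
[ 139  137  272  112 7181] [ 0.53  -0.223] [0.1723 0.071 ]
[ 232  210   89   20 1648] [ 0.549  -0.2303] [0.0595 0.0105]
[229 252  87   9 661] [ 0.5727 -0.2434] [0.0593 0.0024]
[ 230  297   85   17 1355] [ 0.6049 -0.2571] [0.06   0.0108]
at [ 0.5488 -0.2251  0.2078] phi 67.02 t 13.6 F [ 0.5 -0.5  0.2] open 0.85  SHIFT [ 2.621 -0.01  -0.063] TURN 0.022
```

Request:
send_rows(
  motion=[
    [0.85,0.8,-0.01,-0.09,0],
    [0.85,1.8,-0.01,-0.09,0],
    [0.85,2.6,-0.01,-0.09,0],
    [0.85,2.62,-0.01,-0.09,0],
    [0.5,2.62,-0.01,-0.09,0],
    [0.5,2.62,-0.01,-0.09,0],
    [0.5,2.62,-0.01,-0.09,0],
    [0.5,2.62,-0.01,-0.09,0],
  ],
)

```text
t: 14.6
eef_pos: [0.5491, -0.2293, 0.1048]
orientation: [0.59, -0.391, 0.589, 0.389]
contact_force: [-0.9, 0.9, 9.6]
opening: 0.656
```

Run:
```python
from h import *
go([.549,-.2295,0.28],66.8)
```

```text
at [ 0.5491 -0.2293  0.1048] phi 67.01 t 14.6 F [-0.9  0.9  9.6] open 0.656  SHIFT [-4.379 -0.013 -0.008] TURN 0.021
```

Request:
send_rows(
  motion=[
    [0.5,-0.4,0,0,0],
    [0.5,-1.4,0,0,0],
    [0.5,-2.8,0,0,0],
    [0.5,-4.4,0,0,0],
    [0.5,-4.4,0.6,1.3,-0.5],
    [0.5,-4.4,1.2,2.7,-1.3],
    [0.5,-4.4,1.8,4.1,-2.1],
    [0.5,-4.4,2.4,5.5,-2.9],
  ],
)

```text
t: 15.6
eef_pos: [0.5452, 0.0131, 0.2806]
orientation: [-0.472, 0.527, -0.472, -0.526]
contact_force: [0.3, 0.2, -3.1]
opening: 0.655
```

Run:
```python
from h import *
go([*board(-.038,.045),.12],110.85)
```

```text
at [0.5452 0.0131 0.2806] phi 96.26 t 15.6 F [ 0.3  0.2 -3.1] open 0.655  SHIFT [4.012 0.158 6.341] TURN -1.459
```

Request:
send_rows(
  motion=[
    [0.5,0,0.04,1.4,-0.5],
    [0.5,0,0.08,2.8,-1.0],
    [0.5,0,0.12,4.2,-1.46],
    [0.5,0,0.16,5.6,-1.46],
    [0.5,0.3,0.16,6.34,-1.46],
    [0.5,1.6,0.16,6.34,-1.46],
    [0.5,3.0,0.16,6.34,-1.46],
    [0.5,4.0,0.16,6.34,-1.46],
  ],
)

```text
t: 16.6
eef_pos: [0.5121, 0.2627, 0.1183]
orientation: [0.402, -0.581, 0.403, 0.582]
contact_force: [0.9, 0.3, -1.8]
opening: 0.657
```

Run:
```python
from h import *
go([*board(-.038,.045),.0978],110.85)
```

```text
at [0.5121 0.2627 0.1183] phi 110.63 t 16.6 F [ 0.9  0.3 -1.8] open 0.657  SHIFT [ 0.511 -0.001  0.047] TURN -0.022
```

Request:
send_rows(
  motion=[
    [0.5,0.3,0,0.05,0],
    [0.5,0.48,0,0.05,0],
    [0.5,0.52,0,0.05,0],
    [0.5,0.54,0,0.05,0],
  ],
)

```text
t: 17.1
eef_pos: [0.5126, 0.2649, 0.0987]
orientation: [-0.403, 0.582, -0.402, -0.581]
contact_force: [0.3, 0.5, -2.6]
opening: 0.654
```

Request:
send_rows(
  motion=[
    [0.5,0.04,0,0,0],
    [0.5,0.06,0,0,0],
  ],
)

```text
t: 17.35
eef_pos: [0.5131, 0.265, 0.0968]
orientation: [-0.403, 0.582, -0.402, -0.581]
contact_force: [-1.9, -2.8, 25.5]
opening: 0.656
```

Request:
send_rows(
  motion=[
    [0.85,0,0,0,0],
    [0.85,0,0,0,0],
    [0.85,-0.4,0,0,0],
    [0.85,-1.3,0,0,0],
    [0.4,-1.4,0.5,0,0],
    [0.4,-1.4,0.9,0,0],
    [0.4,-0.8,0.9,0,0],
    [0.4,-0.35,0.9,0,0],
  ],
)

```text
t: 18.35
eef_pos: [0.4784, 0.2521, 0.1097]
orientation: [-0.403, 0.582, -0.402, -0.581]
contact_force: [-0.9, 0.5, 0.1]
opening: 0.441
```

Run:
```python
from h import *
p,R,s=tool(); print(rel(p,BC,BY),p[2])
c,p,d=snap("wrist","w8")
B,m=platefit(c,d,.045,.02)
for z in np.arange(.02,.13,.02):
    s=abs(B[:,2]-z)<.005
    if s.sum(): print(round(z,3),s.sum(),np.median(B[s,0]).round(4),np.percentile(B[s,0],[5,95]).round(4))
```

```text
[-0.07331071  0.04511586] 0.10968431905048306
0.02 267 -0.0421 [-0.0426 -0.0417]
0.04 69 -0.0421 [-0.0425 -0.0416]
0.1 702 -0.0418 [-0.0423 -0.0412]
0.12 726 -0.0418 [-0.0841 -0.0411]
```

Plate 2 stands upright, front face at −42 mm, as the first did. Same push.

Request:
send_rows(
  motion=[
    [0.4,0,-0.3,0,0],
    [0.4,0,-0.38,0,0],
    [0.4,0,-0.46,0,0],
    [0.4,0,-0.54,0,0],
    [0.4,0,-0.62,0,0],
    [0.4,0,-0.7,0,0],
    [0.4,0,-0.78,0,0],
    [0.4,0,-0.82,0,0],
  ],
)

```text
t: 19.4
eef_pos: [0.5092, 0.2636, 0.1091]
orientation: [-0.402, 0.581, -0.402, -0.581]
contact_force: [0.7, -0.7, -0.5]
opening: 0.395
```

Run:
```python
from h import *
p,R,s=tool(); print(rel(p,BC,BY),p[2])
c,p,d=snap("wrist","w9")
B,m=platefit(c,d,.045,.02)
for z in np.arange(.02,.13,.02):
    s=abs(B[:,2]-z)<.005
    if s.sum(): print(round(z,3),s.sum(),np.median(B[s,0]).round(4),np.percentile(B[s,0],[5,95]).round(4))
go([*case(.004),.28],66.8)
```

```text
[-0.04046213  0.04496794] 0.109081887945839
0.02 388 -0.0372 [-0.0386 -0.0358]
0.04 475 -0.0316 [-0.033  -0.0304]
0.06 602 -0.0265 [-0.0279 -0.0251]
0.1 328 -0.0147 [-0.0153 -0.0139]
0.12 1202 -0.0108 [-0.0557 -0.0096]
at [0.5093 0.2636 0.1091] phi 110.61 t 19.45 F [-0.1  0.1 -0.2] open 0.397  SHIFT [ -4.273   2.884 -12.383] TURN 4.381
```

Request:
send_rows(
  motion=[
    [0.4,-0.6,0.2,0,0],
    [0.85,-2,0.2,0,0],
    [0.85,-3.5,0.4,-1.4,0.5],
    [0.85,-4.4,0.7,-2.9,1.3],
    [0.85,-4.4,1.0,-4.4,2.1],
    [0.85,-4.4,1.4,-5.9,2.9],
    [0.85,-4.4,1.8,-7.4,3.7],
    [0.85,-4.4,2.2,-8.9,4.38],
  ],
)

```text
t: 20.45
eef_pos: [0.5496, -0.0812, 0.2853]
orientation: [0.591, -0.388, 0.591, 0.388]
contact_force: [1.2, 0.4, 0.4]
opening: 0.849
```

Run:
```python
from h import *
go([.5768,-.2435,0.21],66.8)
```

```text
at [ 0.5496 -0.0812  0.2853] phi 66.57 t 20.45 F [1.2 0.4 0.4] open 0.849  SHIFT [ 1.882 -2.236 -3.454] TURN -0.023
```

Request:
send_rows(
  motion=[
    [0.85,0,-0.8,-1.2,0],
    [0.85,0,-1.5,-2.3,0],
    [0.85,0,-2.24,-3.45,0],
    [0.85,0.6,-2.24,-3.45,-0.02],
    [0.85,1.4,-2.24,-3.45,-0.02],
    [0.85,1.88,-2.24,-3.45,-0.02],
    [0.85,1.88,-2.24,-3.45,-0.02],
  ],
)

```text
t: 21.32
eef_pos: [0.577, -0.2408, 0.2085]
orientation: [0.589, -0.389, 0.59, 0.391]
contact_force: [-0.4, -0.0, 0.8]
opening: 0.849
```

Run:
```python
from h import *
c,p,d=snap("wrist","w10")
X=xyz(c,d); m=((d>0)&(X[...,2]>.125)&(X[...,2]<.15)).astype(np.uint8)
n,l,st,_=cv2.connectedComponentsWithStats(m)
for i in range(1,n):
    if st[i,4]<150: continue
    Q=X[l==i]; r=cv2.minAreaRect(Q[:,:2].astype(np.float32)); ce=np.array(r[0])
    print(st[i,:5],ce.round(4),np.round(r[1],4))
go([.5768,-.2435,0.104],66.8)
```

```text
[ 141   85  279  159 9258] [ 0.5444 -0.2293] [0.1719 0.1023]
[ 233  207   89   19 1587] [ 0.5763 -0.2448] [0.0597 0.0103]
[234 249  87  12 957] [ 0.6022 -0.2559] [0.0598 0.0043]
[ 183  304  196   28 4326] [ 0.6455 -0.2707] [0.1365 0.0086]
at [ 0.5776 -0.2412  0.2098] phi 67.02 t 21.38 F [0.8 0.5 0.7] open 0.85  SHIFT [ 2.645 -0.006 -0.062] TURN 0.022
```

Request:
send_rows(
  motion=[
    [0.85,0.8,0.01,-0.07,0],
    [0.85,1.8,0.01,-0.07,0],
    [0.85,2.55,0.01,-0.07,0],
    [0.85,2.6,0.01,-0.07,0],
    [0.5,2.6,0.01,-0.07,0],
    [0.5,2.6,0.01,-0.07,0],
    [0.5,2.6,0.01,-0.07,0],
    [0.5,2.6,0.01,-0.07,0],
  ],
)

```text
t: 22.38
eef_pos: [0.5773, -0.2442, 0.1075]
orientation: [0.59, -0.391, 0.589, 0.389]
contact_force: [-0.3, 0.2, 7.3]
opening: 0.653
```

Run:
```python
from h import *
go([.5763,-.244,0.28],66.8)
```

```text
at [ 0.5773 -0.2442  0.1075] phi 67.01 t 22.38 F [-0.3  0.2  7.3] open 0.653  SHIFT [-4.312  0.013 -0.007] TURN 0.021
```

Request:
send_rows(
  motion=[
    [0.5,-0.4,0,0,0],
    [0.5,-1.4,0,0,0],
    [0.5,-2.8,0,0,0],
    [0.5,-4.4,0,0,0],
    [0.5,-4.4,0.6,1.3,-0.5],
    [0.5,-4.4,1.2,2.7,-1.3],
    [0.5,-4.4,1.8,4.1,-2.1],
    [0.5,-4.4,2.4,5.5,-2.9],
  ],
)

```text
t: 23.38
eef_pos: [0.5735, -0.0018, 0.2833]
orientation: [-0.472, 0.527, -0.472, -0.526]
contact_force: [1.6, -0.1, -2.5]
opening: 0.656
```

Run:
```python
from h import *
go([*board(-.038,-.05),.12],110.85)
```

```text
at [ 0.5735 -0.0018  0.2833] phi 96.26 t 23.38 F [ 1.6 -0.1 -2.5] open 0.656  SHIFT [4.081 0.222 4.491] TURN -1.459
```

Request:
send_rows(
  motion=[
    [0.5,0,0.05,1.2,-0.5],
    [0.5,0,0.1,2.4,-1.0],
    [0.5,0,0.22,3.6,-1.46],
    [0.5,0,0.22,4.49,-1.46],
    [0.5,0.3,0.22,4.49,-1.46],
    [0.5,1.6,0.22,4.49,-1.46],
    [0.5,3.0,0.22,4.49,-1.46],
    [0.5,4.0,0.22,4.49,-1.46],
  ],
)

```text
t: 24.38
eef_pos: [0.5456, 0.1731, 0.1203]
orientation: [0.402, -0.581, 0.403, 0.582]
contact_force: [0.2, 0.6, -2.4]
opening: 0.652
```

Run:
```python
from h import *
go([*board(-.038,-.05),.1005],110.85)
```

```text
at [0.5456 0.1731 0.1203] phi 110.58 t 24.38 F [ 0.2  0.6 -2.4] open 0.652  SHIFT [ 0.495 -0.016  0.066] TURN -0.027
```

Request:
send_rows(
  motion=[
    [0.5,0.3,-0.01,0.05,0],
    [0.5,0.46,-0.01,0.05,0],
    [0.5,0.5,-0.01,0.05,0],
    [0.5,0.53,-0.01,0.05,0],
    [0.5,0.53,-0.01,0.05,0],
  ],
)

```text
t: 25.0
eef_pos: [0.5463, 0.1761, 0.1013]
orientation: [-0.403, 0.582, -0.402, -0.581]
contact_force: [-0.2, 1.0, -2.5]
opening: 0.657
```

Request:
send_rows(
  motion=[
    [0.5,0.04,0,0,0],
    [0.5,0.05,0,0,0],
    [0.5,0.05,0,0,0],
  ],
)

```text
t: 25.38
eef_pos: [0.5466, 0.1762, 0.0995]
orientation: [-0.403, 0.582, -0.402, -0.581]
contact_force: [-0.6, -1.2, 9.6]
opening: 0.657
```

Request:
send_rows(
  motion=[
    [0.85,0,0,0,0],
    [0.85,0,0,0,0],
    [0.85,-0.4,0,0,0],
    [0.85,-1.3,0,0,0],
    [0.4,-1.4,0.5,0,0],
    [0.4,-1.4,0.9,0,0],
    [0.4,-0.8,0.9,0,0],
    [0.4,-0.3,0.9,0,0],
  ],
)

```text
t: 26.38
eef_pos: [0.5126, 0.1634, 0.1113]
orientation: [-0.403, 0.582, -0.402, -0.581]
contact_force: [0.6, -0.1, -1.0]
opening: 0.447
```

Run:
```python
from h import *
p,R,s=tool(); print(rel(p,BC,BY),p[2])
c,p,d=snap("wrist","w11")
B,m=platefit(c,d,-.05,.02)
for z in np.arange(.02,.13,.02):
    s=abs(B[:,2]-z)<.005
    if s.sum(): print(round(z,3),s.sum(),np.median(B[s,0]).round(4),np.percentile(B[s,0],[5,95]).round(4))
```

```text
[-0.0729457  -0.04989948] 0.11127678309800274
0.02 250 -0.0431 [-0.0435 -0.0426]
0.04 227 -0.0431 [-0.0435 -0.0426]
0.1 641 -0.0431 [-0.0437 -0.0426]
0.12 1004 -0.0432 [-0.0828 -0.0426]
```

Request:
send_rows(
  motion=[
    [0.4,0,-0.3,0,0],
    [0.4,0,-0.38,0,0],
    [0.4,0,-0.46,0,0],
    [0.4,0,-0.54,0,0],
    [0.4,0,-0.62,0,0],
    [0.4,0,-0.7,0,0],
    [0.4,0,-0.78,0,0],
    [0.4,0,-0.82,0,0],
  ],
)

```text
t: 27.42
eef_pos: [0.5432, 0.175, 0.1106]
orientation: [-0.402, 0.581, -0.402, -0.581]
contact_force: [0.0, -0.4, 0.4]
opening: 0.4
```

Run:
```python
from h import *
p,R,s=tool(); print(rel(p,BC,BY),p[2])
c,p,d=snap("wrist","w12")
B,m=platefit(c,d,-.05,.02)
for z in np.arange(.02,.13,.02):
    s=abs(B[:,2]-z)<.005
    if s.sum(): print(round(z,3),s.sum(),np.median(B[s,0]).round(4),np.percentile(B[s,0],[5,95]).round(4))
go([*case(.035),.28],66.8)
```

```text
[-0.0402161  -0.04998462] 0.1106127457699748
0.02 402 -0.0379 [-0.0392 -0.0365]
0.04 476 -0.0322 [-0.0336 -0.0309]
0.06 608 -0.0267 [-0.0282 -0.0252]
0.1 213 -0.0142 [-0.0148 -0.0136]
0.12 1298 -0.0103 [-0.0549 -0.0089]
at [0.5433 0.175  0.1106] phi 110.61 t 27.48 F [ 0.4  0.2 -0.1] open 0.4  SHIFT [ -4.235   2.34  -10.546] TURN 4.381
```

Request:
send_rows(
  motion=[
    [0.4,-0.6,0.2,0,0],
    [0.85,-2,0.2,0,0],
    [0.85,-3.5,0.4,-1.4,0.5],
    [0.85,-4.3,0.7,-2.9,1.3],
    [0.85,-4.3,1.0,-4.4,2.1],
    [0.85,-4.3,1.4,-5.9,2.9],
    [0.85,-4.3,1.8,-7.4,3.7],
    [0.85,-4.3,2.2,-8.6,4.38],
  ],
)

```text
t: 28.48
eef_pos: [0.5811, -0.1716, 0.2827]
orientation: [0.591, -0.388, 0.591, 0.388]
contact_force: [0.2, 0.4, 1.0]
opening: 0.847
```

Run:
```python
from h import *
go([.6012,-.2555,0.21],66.8)
```

```text
at [ 0.5811 -0.1716  0.2827] phi 66.57 t 28.48 F [0.2 0.4 1. ] open 0.847  SHIFT [ 1.818 -1.294 -1.726] TURN -0.023
```

Request:
send_rows(
  motion=[
    [0.85,0,-0.5,-0.8,0],
    [0.85,0,-0.95,-1.7,0],
    [0.85,0,-1.2,-1.75,0],
    [0.85,0.6,-1.27,-1.75,-0.02],
    [0.85,1.3,-1.27,-1.75,-0.02],
    [0.85,1.8,-1.27,-1.75,-0.02],
    [0.85,1.8,-1.27,-1.75,-0.02],
  ],
)

```text
t: 29.35
eef_pos: [0.5998, -0.2527, 0.2093]
orientation: [0.589, -0.39, 0.59, 0.392]
contact_force: [-0.4, -0.5, 0.2]
opening: 0.849
```

Run:
```python
from h import *
c,p,d=snap("wrist","w13")
X=xyz(c,d); m=((d>0)&(X[...,2]>.125)&(X[...,2]<.15)).astype(np.uint8)
n,l,st,_=cv2.connectedComponentsWithStats(m)
for i in range(1,n):
    if st[i,4]<150: continue
    Q=X[l==i]; r=cv2.minAreaRect(Q[:,:2].astype(np.float32)); ce=np.array(r[0])
    print(st[i,:5],ce.round(4),np.round(r[1],4))
go([.6012,-.2555,0.106],66.8)
```

```text
[  141    41   286   202 11790] [ 0.5571 -0.2345] [0.1709 0.1257]
[ 236  214   88   20 1589] [ 0.6052 -0.2573] [0.0594 0.0108]
at [ 0.6004 -0.2531  0.2106] phi 67.04 t 29.4 F [ 0.7 -0.6  0.2] open 0.852  SHIFT [ 2.614 -0.044 -0.048] TURN 0.024
```

View pics/w13.png

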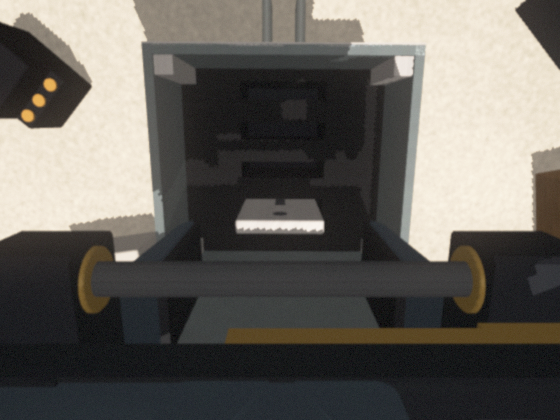

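Request:
send_rows(
  motion=[
    [0.85,0.8,-0.05,-0.06,0],
    [0.85,1.8,-0.05,-0.06,0],
    [0.85,2.55,-0.05,-0.06,0],
    [0.85,2.6,-0.05,-0.06,0],
    [0.5,2.6,-0.05,-0.06,0],
    [0.5,2.6,-0.05,-0.06,0],
    [0.5,2.6,-0.05,-0.06,0],
    [0.5,2.6,-0.05,-0.06,0],
  ],
)

```text
t: 30.4
eef_pos: [0.6023, -0.2572, 0.1083]
orientation: [0.59, -0.391, 0.589, 0.389]
contact_force: [0.4, 1.8, 7.7]
opening: 0.656
```

Run:
```python
from h import *
go([.5763,-.244,0.28],66.8)
```

```text
at [ 0.6023 -0.2572  0.1083] phi 67.01 t 30.4 F [0.4 1.8 7.7] open 0.656  SHIFT [-4.294  0.715  0.05 ] TURN 0.021
```

Request:
send_rows(
  motion=[
    [0.5,-0.4,0,0,0],
    [0.5,-1.4,0,0,0],
    [0.5,-2.8,0,0,0],
    [0.5,-4.4,0,0,0],
    [0.5,-4.4,0.6,1.3,-0.5],
    [0.5,-4.4,1.2,2.7,-1.3],
    [0.5,-4.4,1.8,4.1,-2.1],
    [0.5,-4.4,2.4,5.5,-2.9],
  ],
)

```text
t: 31.4
eef_pos: [0.5984, -0.015, 0.284]
orientation: [-0.472, 0.527, -0.472, -0.526]
contact_force: [0.5, -0.0, -1.9]
opening: 0.659
```

Run:
```python
from h import *
go([*board(-.041,-.143),.125],110.85)
```

```text
at [ 0.5984 -0.015   0.284 ] phi 96.26 t 31.4 F [ 0.5 -0.  -1.9] open 0.659  SHIFT [3.974 0.292 2.617] TURN -1.459
```

Request:
send_rows(
  motion=[
    [0.5,0,0.1,1.0,-0.5],
    [0.5,0,0.2,1.9,-1.0],
    [0.5,0,0.29,2.6,-1.46],
    [0.5,0.3,0.29,2.62,-1.46],
    [0.5,1.6,0.29,2.62,-1.46],
    [0.5,2.9,0.29,2.62,-1.46],
    [0.5,3.9,0.29,2.62,-1.46],
    [0.5,3.9,0.29,2.62,-1.46],
  ],
)

```text
t: 32.4
eef_pos: [0.5746, 0.0853, 0.1246]
orientation: [0.402, -0.58, 0.404, 0.583]
contact_force: [-0.1, 0.3, -2.0]
opening: 0.66
```

Run:
```python
from h import *
go([*board(-.041,-.143),.1013],110.85)
```

```text
at [0.5746 0.0853 0.1246] phi 110.53 t 32.4 F [-0.1  0.3 -2. ] open 0.66  SHIFT [ 0.582 -0.048  0.047] TURN -0.032
```

Request:
send_rows(
  motion=[
    [0.5,0.35,-0.03,0.03,0],
    [0.5,0.54,-0.03,0.03,0],
    [0.5,0.59,-0.03,0.03,0],
    [0.5,0.62,-0.03,0.03,0],
    [0.5,0.62,-0.03,0.03,0],
  ],
)

```text
t: 33.02
eef_pos: [0.5772, 0.0878, 0.1021]
orientation: [-0.403, 0.582, -0.402, -0.581]
contact_force: [-0.0, 0.3, -2.5]
opening: 0.66
```

Request:
send_rows(
  motion=[
    [0.5,0.04,0,0,0],
    [0.5,0.05,0,0,0],
    [0.5,0.05,0,0,0],
  ],
)

```text
t: 33.4
eef_pos: [0.5775, 0.0879, 0.1003]
orientation: [-0.403, 0.582, -0.402, -0.581]
contact_force: [-1.0, 0.5, 4.9]
opening: 0.654
```

Request:
send_rows(
  motion=[
    [0.85,0,0,0,0],
    [0.85,0,0,0,0],
    [0.85,-0.4,0,0,0],
    [0.85,-1.3,0,0,0],
    [0.4,-1.4,0.5,0,0],
    [0.4,-1.4,0.82,0,0],
    [0.4,-0.8,0.82,0,0],
    [0.4,-0.3,0.82,0,0],
  ],
)

```text
t: 34.4
eef_pos: [0.546, 0.0761, 0.1114]
orientation: [0.403, -0.581, 0.403, 0.581]
contact_force: [0.3, -0.4, -0.8]
opening: 0.445
```

Run:
```python
from h import *
p,R,s=tool(); print(rel(p,BC,BY),p[2])
c,p,d=snap("wrist","w14")
B,m=platefit(c,d,-.143,.02)
for z in np.arange(.02,.13,.02):
    s=abs(B[:,2]-z)<.005
    if s.sum(): print(round(z,3),s.sum(),np.median(B[s,0]).round(4),np.percentile(B[s,0],[5,95]).round(4))
```

```text
[-0.07286073 -0.14340688] 0.11138141710604257
0.02 248 -0.0427 [-0.0432 -0.0423]
0.04 200 -0.0427 [-0.043  -0.0422]
0.1 654 -0.0425 [-0.043 -0.042]
0.12 1029 -0.0425 [-0.0839 -0.0419]
```

Request:
send_rows(
  motion=[
    [0.4,0,-0.3,0,0],
    [0.4,0,-0.38,0,0],
    [0.4,0,-0.46,0,0],
    [0.4,0,-0.54,0,0],
    [0.4,0,-0.62,0,0],
    [0.4,0,-0.7,0,0],
    [0.4,0,-0.78,0,0],
    [0.4,0,-0.82,0,0],
  ],
)

```text
t: 35.45
eef_pos: [0.5772, 0.0878, 0.1118]
orientation: [-0.402, 0.581, -0.402, -0.581]
contact_force: [0.9, -0.2, -0.4]
opening: 0.402
```

Run:
```python
from h import *
p,R,s=tool(); print(rel(p,BC,BY),p[2])
c,p,d=snap("wrist","w15")
B,m=platefit(c,d,-.143,.02)
for z in np.arange(.02,.13,.02):
    s=abs(B[:,2]-z)<.005
    if s.sum(): print(round(z,3),s.sum(),np.median(B[s,0]).round(4),np.percentile(B[s,0],[5,95]).round(4))
ct,pt,dt=snap("top"); crop(pt,"t15",120,240,140,420,2)
X=xyz(ct,dt)
# lid: points in case frame behind
Q=X.reshape(-1,3); k=np.array([rel(q,CC,CY) for q in Q]); m=(dt.reshape(-1)>0)&(Q[:,2]>.16)&(abs(k[:,1])<.09)&(k[:,0]>.03)&(k[:,0]<.3)
np.savez("lid.npz",k=k[m],z=Q[m,2]); print(m.sum())
for z in np.arange(.16,.36,.01):
    s=m&(abs(Q[:,2]-z)<.005)
    if s.sum()>3: print(round(z,3),s.sum(),np.percentile(k[s,0],[5,50,95]).round(4),np.percentile(k[s,1],[5,95]).round(3))
```

```text
[-0.03947878 -0.14355625] 0.11179841394727079
0.02 401 -0.0377 [-0.0393 -0.0362]
0.04 461 -0.0321 [-0.0335 -0.0307]
0.06 598 -0.0266 [-0.028  -0.0251]
0.08 23 -0.0229 [-0.0233 -0.0227]
0.1 57 -0.0138 [-0.014  -0.0132]
0.12 1484 -0.01 [-0.0536 -0.0085]
1586
0.16 27 [0.0809 0.0818 0.0839] [-0.063  0.063]
0.17 64 [0.0811 0.0826 0.0841] [-0.076  0.076]
0.18 55 [0.0822 0.0833 0.0851] [-0.073  0.074]
0.19 55 [0.0828 0.0837 0.0852] [-0.08   0.078]
0.2 64 [0.083  0.0846 0.0861] [-0.066  0.076]
0.21 65 [0.0839 0.0851 0.0869] [-0.078  0.068]
0.22 70 [0.0846 0.086  0.0878] [-0.074  0.078]
0.23 68 [0.0853 0.0868 0.0879] [-0.074  0.077]
0.24 66 [0.0857 0.0873 0.0889] [-0.076  0.074]
0.25 71 [0.0867 0.0881 0.0892] [-0.08   0.073]
0.26 72 [0.0872 0.0889 0.09  ] [-0.077  0.074]
0.27 71 [0.0876 0.0894 0.0907] [-0.072  0.08 ]
0.28 78 [0.0886 0.0901 0.0911] [-0.078  0.076]
0.29 80 [0.0891 0.0907 0.0917] [-0.073  0.077]
0.3 230 [0.0904 0.0949 0.103 ] [-0.078  0.077]
0.31 121 [0.0928 0.0994 0.1115] [-0.03   0.026]
0.32 141 [0.1033 0.1149 0.1257] [-0.029  0.026]
0.33 80 [0.125  0.1352 0.1517] [-0.03   0.027]
0.34 107 [0.1422 0.1532 0.1584] [-0.029  0.027]
```

View pics/t15.png

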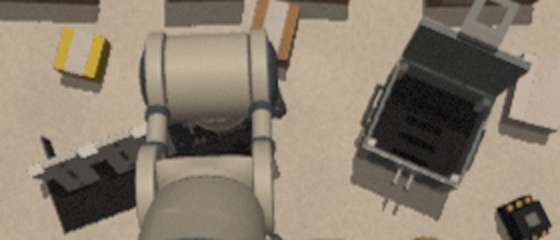

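Run:
```python
from h import *
go([*case(.145,.13),.285],-23.2)
```

```text
at [0.5771 0.0878 0.1118] phi 110.62 t 35.55 F [-0.8  0.   0.6] open 0.401  SHIFT [-4.33  -1.869 -7.766] TURN 13.382
```

Request:
send_rows(
  motion=[
    [0.4,-0.6,0.2,0,0],
    [0.2,-2,0.2,0,0],
    [0,-3.4,0.2,-0.3,0.8],
    [0,-4.33,0,-1,1.8],
    [0,-4.33,-0.3,-2,2.8],
    [0,-4.33,-0.6,-3,3.8],
    [0,-4.33,-0.9,-4,4.8],
    [0,-4.33,-1.2,-5,5.8],
  ],
)

```text
t: 36.55
eef_pos: [0.6929, -0.0837, 0.2849]
orientation: [0.635, -0.311, 0.635, 0.312]
contact_force: [-0.3, -0.6, 0.3]
opening: 0.003
```

Run:
```python
from h import *
go([*case(.145,.13),.285],-23.2)
```

```text
at [ 0.6929 -0.0837  0.2849] phi 52.28 t 36.55 F [-0.3 -0.6  0.3] open 0.003  SHIFT [-0.003 -2.679 -0.864] TURN 7.548
```

Request:
send_rows(
  motion=[
    [0,0,-0.5,-0.2,1],
    [0,0,-1,-0.4,2],
    [0,0,-1.5,-0.5,3],
    [0,0,-2,-0.65,4],
    [0,0,-2.68,-0.86,5],
    [0,0,-2.68,-0.86,6],
    [0,0,-2.68,-0.86,7],
    [0,0,-2.68,-0.86,7.55],
  ],
)

```text
t: 37.55
eef_pos: [0.7565, -0.175, 0.2847]
orientation: [0.692, 0.142, 0.693, -0.142]
contact_force: [-0.8, 0.3, -0.5]
opening: 0.002
```

Run:
```python
from h import *
go([*case(.145,.07),.282],-23.2)
p,R,s=tool(); print(s['q'])
c,p,d=snap("scene"); crop(p,"s16",120,280,100,320,3)
```

```text
at [ 0.7565 -0.175   0.2847] phi -23.15 t 37.55 F [-0.8  0.3 -0.5] open 0.002  SHIFT [ 0.067 -1.536  0.015] TURN 0.005
[-3.04216774e-01  6.90695236e-01  7.80970203e-01 -3.64162524e-05
  1.67058942e+00  9.98381810e-02]
```

View pics/s16.png

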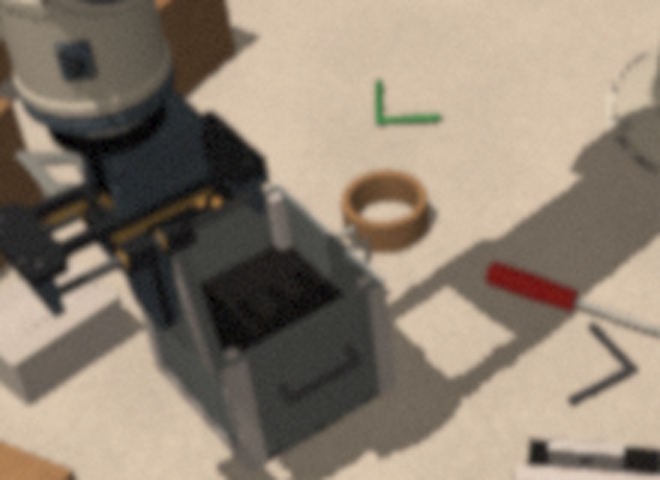

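Request:
send_rows(
  motion=[
    [0,0.03,-0.5,0,0],
    [0,0.06,-1,0,0],
    [0,0.06,-1.53,0,0],
    [0,0.06,-1.53,0,0],
    [0,0.06,-1.53,-0.35,0],
    [0,0.08,-1.53,-0.7,0],
    [0,0.1,-1.53,-1.1,0],
    [0,0.1,-1.53,-1.5,0],
  ],
)

```text
t: 38.6
eef_pos: [0.6776, -0.208, 0.2814]
orientation: [0.694, 0.14, 0.693, -0.14]
contact_force: [3.1, -1.4, -0.6]
opening: 0.004
```

Run:
```python
from h import *
go([*case(-.0465,.07),.152],-23.2)
p,R,s=tool(); print(rel(p,CC,CY))
c,p,d=snap("scene"); crop(p,"s17",120,280,100,320,3)
```

```text
at [ 0.6776 -0.208   0.2814] phi -22.86 t 38.6 F [ 3.1 -1.4 -0.6] open 0.004  SHIFT [ 3.229  0.016 -3.289] TURN 0.034
[0.08486083 0.07011032]
```

View pics/s17.png

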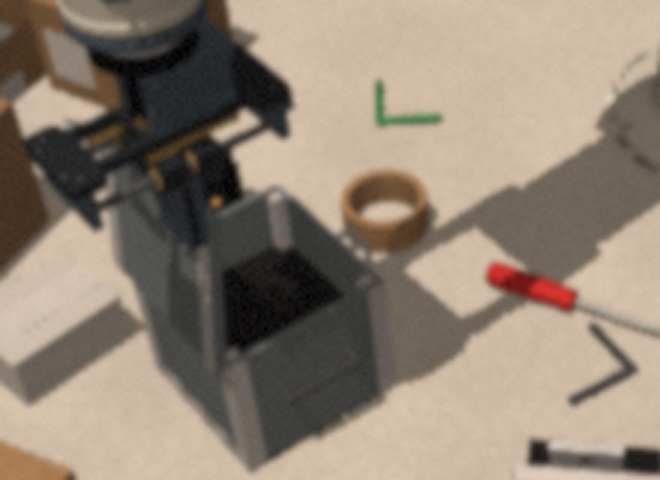

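Request:
send_rows(
  motion=[
    [0,0.03,0.01,-0.4,0],
    [0,0.15,0.01,-0.85,0],
    [0,0.31,0.01,-1.27,0],
    [0,0.53,0.01,-1.67,0],
    [0,0.8,0.01,-2.05,0],
    [0,1.11,0.01,-2.37,0],
    [0,1.48,0.01,-2.67,0],
    [0,1.88,0.01,-2.9,0],
  ],
)

```text
t: 39.65
eef_pos: [0.5709, -0.1625, 0.2057]
orientation: [0.693, 0.14, 0.693, -0.14]
contact_force: [1.3, -0.2, 0.2]
opening: 0.004
```

Run:
```python
from h import *
go([*case(-.0465,.07),.152],-23.2)
p,R,s=tool(); print(rel(p,CC,CY))
```

```text
at [ 0.5709 -0.1625  0.2057] phi -22.87 t 39.65 F [ 1.3 -0.2  0.2] open 0.004  SHIFT [ 1.343  0.005 -0.385] TURN 0.033
[-0.03115006  0.069865  ]
```

Request:
send_rows(
  motion=[
    [0,0.4,0,-0.19,0],
    [0,0.7,0,-0.28,0],
    [0,1.0,0,-0.35,0],
    [0,1.2,0,-0.38,0],
    [0,1.3,0,-0.38,0],
    [0,1.34,0,-0.38,0],
    [0,1.34,0,-0.38,0],
  ],
)

```text
t: 40.52
eef_pos: [0.5568, -0.1566, 0.154]
orientation: [0.693, 0.14, 0.693, -0.14]
contact_force: [-11.4, 4.4, 29.7]
opening: 0.007
```

Run:
```python
from h import *
go([*case(-.0465,.07),.152],-23.2)
c,p,d=snap("scene"); crop(p,"s18",120,280,100,320,3)
c,p,d=snap("top"); X=xyz(c,d)
Q=X.reshape(-1,3); k=np.array([rel(q,CC,CY) for q in Q]); m=(d.reshape(-1)>0)&(Q[:,2]>.1)&(abs(k[:,1])<.08)&(k[:,0]>-.17)&(k[:,0]<.08)
for x in np.arange(-.16,.08,.01):
    for a,b in((-.08,-.035),(-.03,.03)):
        s=m&(abs(k[:,0]-x)<.005)&(k[:,1]>a)&(k[:,1]<b)
        if s.sum()>3: print(round(x,3),a,s.sum(),np.percentile(Q[s,2],[5,50,95]).round(4))
```

```text
at [ 0.5568 -0.1566  0.154 ] phi -22.88 t 40.52 F [-11.4   4.4  29.7] open 0.007  SHIFT [ 0.05   0.006 -0.002] TURN 0.032
-0.16 -0.03 61 [0.5637 0.6111 0.6196]
-0.15 -0.03 40 [0.5604 0.5951 0.6076]
-0.14 -0.03 43 [0.5565 0.566  0.5713]
-0.13 -0.03 44 [0.5504 0.5581 0.5616]
-0.12 -0.03 45 [0.5458 0.5533 0.5574]
-0.11 -0.03 60 [0.184  0.5463 0.5517]
-0.1 -0.03 119 [0.1596 0.5247 0.5475]
-0.09 -0.03 112 [0.1518 0.5336 0.5464]
-0.08 -0.08 6 [0.1024 0.1396 0.1574]
-0.08 -0.03 140 [0.1434 0.5399 0.5533]
-0.07 -0.08 10 [0.1528 0.1547 0.157 ]
-0.07 -0.03 135 [0.1517 0.5479 0.5585]
-0.06 -0.08 10 [0.1496 0.1552 0.1588]
-0.06 -0.03 125 [0.1515 0.5546 0.5619]
-0.05 -0.08 11 [0.1501 0.1548 0.1573]
-0.05 -0.03 118 [0.1507 0.5556 0.5634]
-0.04 -0.08 10 [0.1498 0.1537 0.1569]
-0.04 -0.03 116 [0.1505 0.5551 0.5633]
-0.03 -0.08 9 [0.1501 0.154  0.1583]
-0.03 -0.03 81 [0.1507 0.556  0.5614]
-0.02 -0.08 9 [0.1529 0.1556 0.1582]
-0.02 -0.03 54 [0.5337 0.5527 0.5579]
-0.01 -0.08 9 [0.1502 0.1546 0.1555]
-0.01 -0.03 40 [0.5364 0.5469 0.5515]
0.0 -0.08 11 [0.1521 0.1559 0.1581]
0.0 -0.03 24 [0.5274 0.536  0.5432]
0.01 -0.08 4 [0.1498 0.1536 0.1564]
0.02 -0.08 4 [0.1524 0.1548 0.1559]
0.07 -0.08 4 [0.1518 0.1539 0.1547]
```

View pics/s18.png

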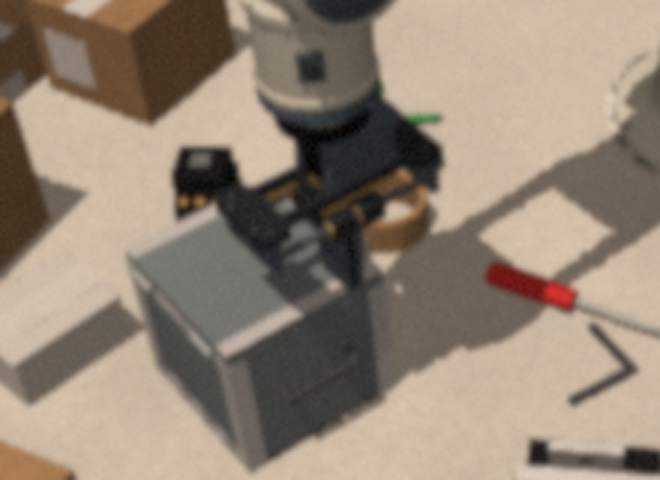

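Run:
```python
from h import *
go([*case(-.055,.0),.26],66.8)
```

```text
at [ 0.5568 -0.1566  0.154 ] phi -22.88 t 40.62 F [-11.2   4.9  29.8] open 0.006  SHIFT [-2.65  -1.743 -0.222] TURN -8.968
```

Request:
send_rows(
  motion=[
    [0,-0.7,0,0,0],
    [0,-1.9,0,0,0],
    [0.2,-2.65,0,0,-1],
    [0.42,-2.65,-0.4,0,-2],
    [0.42,-2.65,-0.8,-0.1,-3],
    [0.42,-2.65,-1.2,-0.2,-4],
    [0.42,-2.65,-1.6,-0.22,-5],
    [0.42,-2.65,-1.74,-0.22,-6],
  ],
)

```text
t: 41.62
eef_pos: [0.5216, -0.2182, 0.2585]
orientation: [0.67, -0.227, 0.67, 0.227]
contact_force: [0.4, 0.2, -0.4]
opening: 0.419
```

Run:
```python
from h import *
go([*case(-.055,.0),.26],66.8)
```

```text
at [ 0.5216 -0.2182  0.2585] phi 37.4 t 41.62 F [ 0.4  0.2 -0.4] open 0.419  SHIFT [-0.038  0.02   0.011] TURN -2.94
```

Request:
send_rows(
  motion=[
    [0.42,0,0.02,0.01,-1],
    [0.42,0,0.02,0.01,-2],
    [0.42,0,0.02,0.01,-2.94],
    [0.42,0,0.02,0.01,-2.94],
  ],
)

```text
t: 42.12
eef_pos: [0.5217, -0.2166, 0.2584]
orientation: [0.592, -0.388, 0.591, 0.387]
contact_force: [-0.1, 1.0, -0.2]
opening: 0.422
```

Run:
```python
from h import *
go([*case(-.066,.0),.175],66.8)
c,p,d=snap("wrist","w19")
c2,p2,d2=snap("scene"); crop(p2,"s19",120,280,100,320,3)
X=xyz(c,d);Q=X.reshape(-1,3); k=np.array([rel(q,CC,CY) for q in Q]); m=(d.reshape(-1)>0)&(Q[:,2]>.158)&(Q[:,2]<.23)&(abs(k[:,1])<.04)&(k[:,0]>-.17)&(k[:,0]<-.08)
for z in np.arange(.16,.23,.01):
    s=m&(abs(Q[:,2]-z)<.005)
    if s.sum()>3: print(round(z,3),s.sum(),np.percentile(k[s,0],[5,50,95]).round(4),np.percentile(k[s,1],[2,98]).round(4))
```

```text
at [ 0.5217 -0.2166  0.2584] phi 66.47 t 42.12 F [-0.1  1.  -0.2] open 0.422  SHIFT [ 2.084  0.274 -0.021] TURN -0.033
0.16 411 [-0.0924 -0.0901 -0.0882] [-0.0306  0.0274]
0.17 764 [-0.0991 -0.0959 -0.0926] [-0.0304  0.027 ]
0.18 369 [-0.1047 -0.1019 -0.0989] [-0.0311  0.0276]
0.19 411 [-0.1108 -0.1078 -0.105 ] [-0.0311  0.0276]
0.2 765 [-0.117  -0.1148 -0.1114] [-0.0309  0.0274]
0.21 984 [-0.1222 -0.1199 -0.1172] [-0.0303  0.027 ]
```

View pics/w19.png

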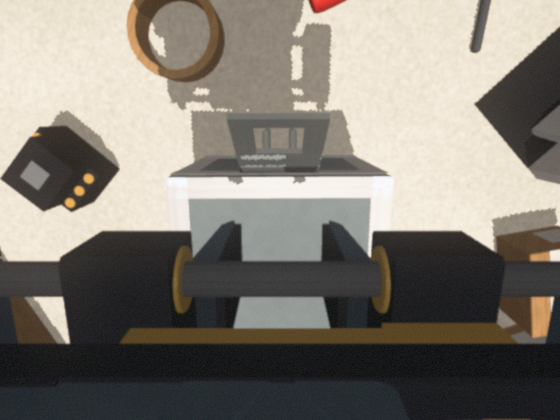

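View pics/s19.png

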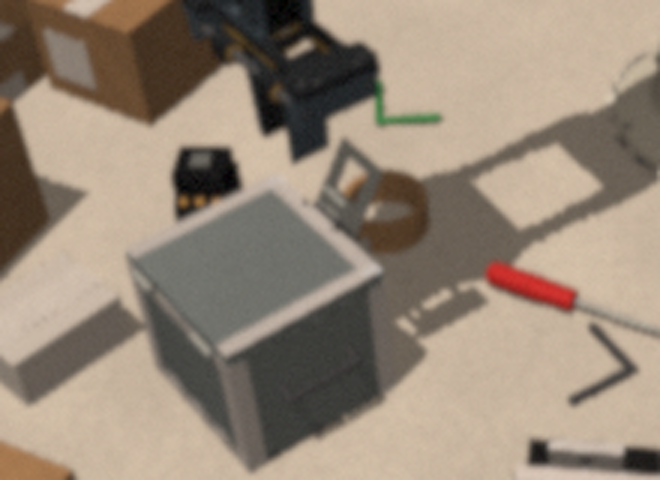

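Request:
send_rows(
  motion=[
    [0.42,1,0.27,-0.06,-0.03],
    [0.42,1.96,0.27,-0.06,-0.03],
    [0.42,1.96,0.5,-0.06,-0.03],
    [0.42,1.96,0.85,-0.06,-0.03],
    [0.42,1.96,1.2,-0.06,-0.03],
    [0.42,2.2,1.37,-0.06,-0.03],
    [0.42,2.45,1.47,-0.06,-0.03],
    [0.42,2.6,1.52,-0.06,-0.03],
  ],
)

```text
t: 43.22
eef_pos: [0.4645, -0.1943, 0.1535]
orientation: [0.59, -0.389, 0.59, 0.389]
contact_force: [1.9, -0.4, 0.7]
opening: 0.419
```

Run:
```python
from h import *
go([*case(-.140,-.0017),.19],66.8)
p,R,s=tool(); print(rel(p,CC,CY))
c2,p2,d2=snap("scene"); crop(p2,"s20",120,280,100,320,3)
```

```text
at [ 0.4645 -0.1943  0.1535] phi 66.81 t 43.23 F [ 1.9 -0.4  0.7] open 0.419  SHIFT [-0.913  0.591 -0.011] TURN 0.001
[-0.11638374 -0.00126198]
```

View pics/s20.png

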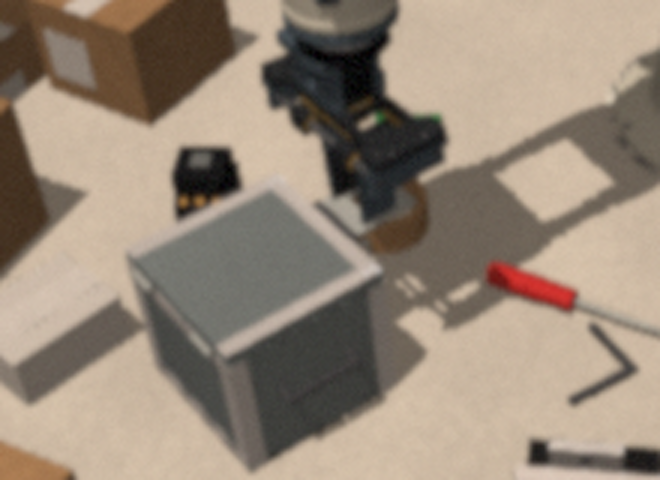

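Request:
send_rows(
  motion=[
    [0.42,-0.12,0.1,0,0],
    [0.42,-0.12,0.59,-0.01,0],
    [0.42,0.2,0.59,-0.01,0],
    [0.42,0.6,0.59,-0.01,0],
    [0.42,1.0,0.59,-0.01,0],
    [0.42,1.45,0.59,-0.01,0],
    [0.42,1.5,0.4,-0.01,0],
    [0.42,1.5,0.2,-0.01,0],
  ],
)

```text
t: 44.28
eef_pos: [0.4581, -0.192, 0.0942]
orientation: [0.59, -0.389, 0.59, 0.389]
contact_force: [-2.3, 0.2, -0.4]
opening: 0.424
```

Run:
```python
from h import *
go([*case(-.106,-.0017),.09],66.8)
p,R,s=tool(); print(rel(p,CC,CY))
c2,p2,d2=snap("scene"); crop(p2,"s21",120,280,100,320,3)
snap("wrist","w21")
```

```text
at [ 0.4581 -0.192   0.0942] phi 66.81 t 44.27 F [-2.3  0.2 -0.4] open 0.424  SHIFT [ 0.106 -0.43  -0.   ] TURN 0.001
[-0.12318562 -0.0016903 ]
```

View pics/s21.png

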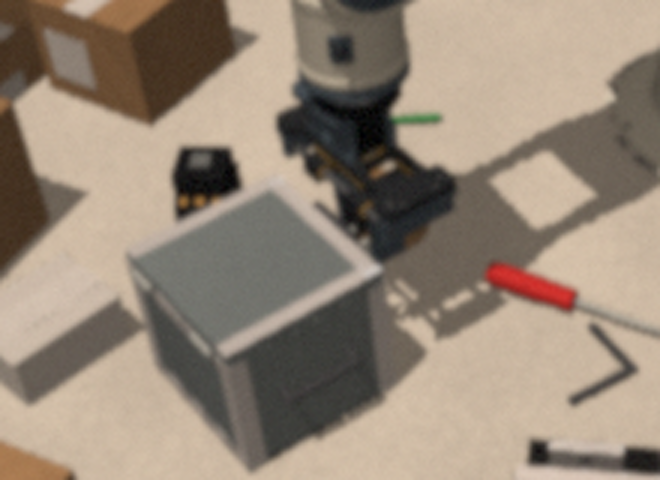

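View pics/w21.png

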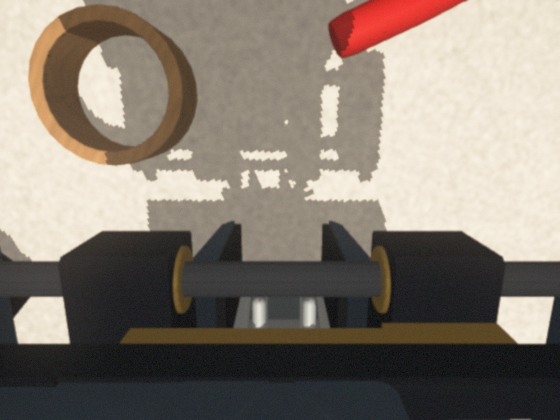

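Request:
send_rows(
  motion=[
    [0.42,0.1,-0.15,0,0],
    [0.42,0.1,-0.28,0,0],
    [0.42,0.1,-0.38,0,0],
    [0.42,0.1,-0.43,0,0],
    [0.42,0.1,-0.46,0,0],
  ],
)

```text
t: 45.0
eef_pos: [0.4742, -0.1989, 0.0902]
orientation: [0.59, -0.389, 0.59, 0.389]
contact_force: [-1.3, -0.1, -1.6]
opening: 0.422
```

Run:
```python
from h import *
go([*case(-.106,-.0017),.09],66.8)
p,R,s=tool(); print(rel(p,CC,CY))
```

```text
at [ 0.4742 -0.1989  0.0902] phi 66.82 t 45.0 F [-1.3 -0.1 -1.6] open 0.422  SHIFT [ 0.005  0.008 -0.001] TURN 0.002
[-0.10569151 -0.00166402]
```

Request:
send_rows(
  motion=[
    [0.42,0,-0.05,0,0],
    [0.42,0,-0.09,0,0],
    [0.42,0,-0.12,0,0],
    [0.42,0,-0.12,0,0],
  ],
)

```text
t: 45.5
eef_pos: [0.4757, -0.1995, 0.09]
orientation: [0.589, -0.388, 0.591, 0.391]
contact_force: [-19.2, 5.3, 14.0]
opening: 0.416
```

Request:
send_rows(
  motion=[
    [0.42,0,0.3,0,0],
    [0.42,0,1.1,0,0],
    [0.42,-0.5,1.5,0,0],
    [0.42,-2,1.5,0,0],
    [0.42,-3.2,1.5,0,0],
    [0.42,-3.2,1.5,0,0],
  ],
)

```text
t: 46.25
eef_pos: [0.4252, -0.1781, 0.2216]
orientation: [0.591, -0.392, 0.589, 0.387]
contact_force: [0.2, -0.2, -0.3]
opening: 0.418
```

Run:
```python
from h import *
c,p,d=snap("wrist","w22")
c2,p2,d2=snap("scene"); crop(p2,"s22",120,280,100,320,3)
c3,p3,d3=snap("top"); crop(p3,"t22",150,290,140,400,3)
for cam in("top","scene"):
  for n in("pin","pin_mid","hasp_tip"):
    print(cam,n,[(np.round(r['pixel'],1).tolist(),round(float(r['p']),2)) for r in finder.place_of(cam,n)[:5]])
go([.46,0.02,.2],58)
```

```text
top pin [([289.3, 151.2], 0.52), ([228.9, 264.7], 0.48), ([290.8, 373.6], 0.42)]
top pin_mid [([298.3, 369.0], 0.6), ([294.2, 162.2], 0.55), ([232.9, 272.7], 0.48)]
top hasp_tip []
scene pin [([235.4, 306.2], 0.58), ([305.1, 351.2], 0.57), ([241.1, 310.4], 0.48)]
scene pin_mid [([229.6, 452.8], 0.5), ([155.6, 236.4], 0.47), ([233.9, 304.9], 0.45)]
scene hasp_tip [([369.9, 375.3], 0.71)]
at [ 0.4232 -0.177   0.2176] phi 66.81 t 46.7 F [-0.9 -0.2 -0.1] open 0.422  SHIFT [0.442 1.093 4.89 ] TURN 0.881
```

View pics/w22.png

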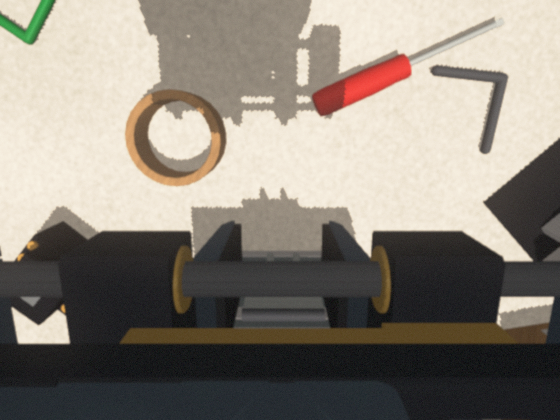

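View pics/s22.png

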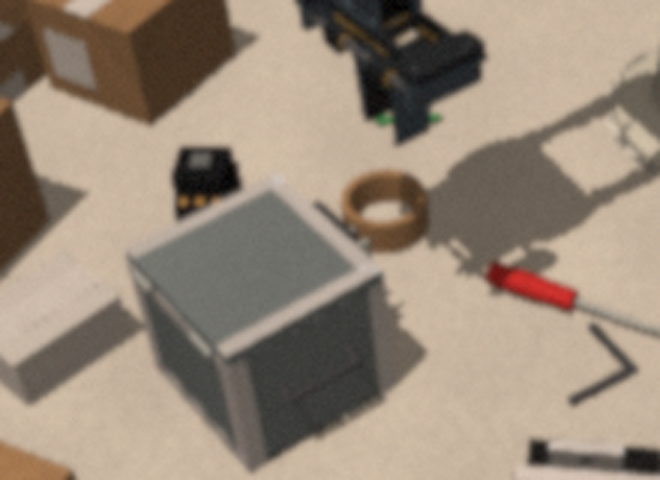

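View pics/t22.png

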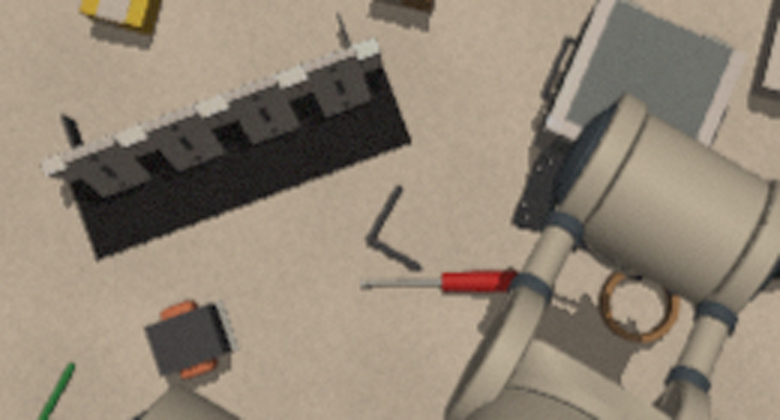

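Run:
```python
from h import *
c={k:np.array(v) for k,v in get_calibration("wrist").items()}
ct={k:np.array(v) for k,v in get_calibration("top").items()}
a=onz(c,77,504,.005);b=onz(c,71,436,.005);e=onz(c,150,486,.005)
print(a,b,e)
for u in(b,e): print(np.linalg.norm(u-a),np.degrees(np.arctan2(*(u-a)[1::-1])))
for u,v in((371,240),(417,268),(400,188)): print(onz(ct,150+v/3,140+u/3,.005))
t=a
go([a[0]+.045,a[1]-.06,.2],60)
```

```text
[0.41314875 0.06320927 0.005     ] [0.38168963 0.00369945 0.005     ] [0.47492866 0.02746511 0.005     ]
0.06731340932460758 -117.86260184182629
0.07137508688558186 -30.052496911972273
[0.41486284 0.05830352 0.005     ]
[0.38194927 0.00359749 0.005     ]
[0.47685561 0.02427575 0.005     ]
at [ 0.4232 -0.177   0.2176] phi 66.81 t 46.7 F [-0.9 -0.2 -0.1] open 0.422  SHIFT [0.441 0.97  4.486] TURN 0.681
```

Run:
```python
from h import *
go([.489,.02,.2],61)
```

```text
at [ 0.4232 -0.177   0.2176] phi 66.81 t 46.7 F [-0.9 -0.2 -0.1] open 0.422  SHIFT [0.441 0.426 5.175] TURN 0.581
```

Request:
send_rows(
  motion=[
    [0.42,0,0.1,1.3,0.1],
    [0.42,0.1,0.2,2.6,0.2],
    [0.42,0.2,0.3,3.9,0.4],
    [0.42,0.44,0.43,5.17,0.58],
    [0.42,0.44,0.43,5.17,0.58],
    [0.42,0.44,0.43,5.17,0.58],
  ],
)

```text
t: 47.45
eef_pos: [0.4888, 0.0196, 0.2004]
orientation: [0.609, -0.359, 0.609, 0.359]
contact_force: [-0.5, -1.0, -0.2]
opening: 0.421
```

Run:
```python
from h import *
go([.489,.02,.2],61)
c,p,d=snap("wrist","w23"); np.savez("w23.npz",d=d,p=p,**c)
crop(p,"w23c",80,260,150,420,3)
go([.489,.02,.2],61)
```

```text
at [0.4888 0.0196 0.2004] phi 61.07 t 47.45 F [-0.5 -1.  -0.2] open 0.421  SHIFT [0.009 0.001 0.012] TURN 0.007
at [0.4888 0.0191 0.2005] phi 61.01 t 47.5 F [-0.4 -0.1  0.4] open 0.422  SHIFT [0.013 0.008 0.022] TURN 0.001
```

View pics/w23.png

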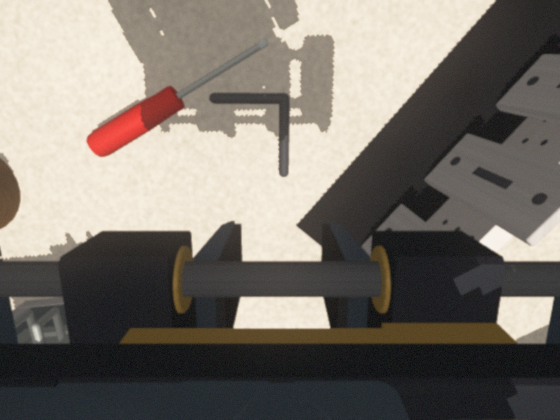

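View pics/w23c.png

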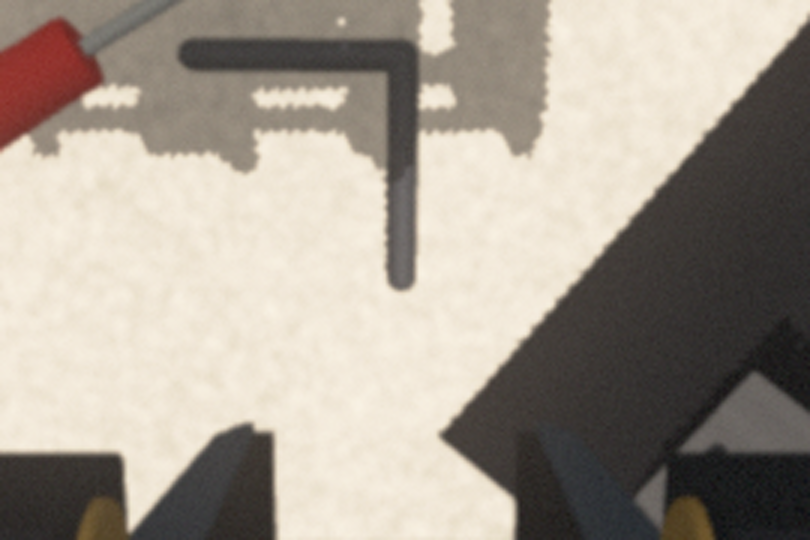

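Run:
```python
from h import *
z=np.load("w23.npz"); c={k:z[k] for k in("fx","fy","cx","cy","R","t")}; d=z['d'];p=z['p'].astype(int)
X=xyz(c,d); m=(d>0)&(X[...,2]>.005)&(X[...,2]<.016); m[:85]=0;m[185:]=0;m[:,:205]=0;m[:,295:]=0
n,l,st,_=cv2.connectedComponentsWithStats(m.astype(np.uint8)); i=1+np.argmax(st[1:,4]); print(st[i])
Q=X[l==i]; print("z top",np.percentile(Q[:,2],[50,90,98]))
# handle pixels: rows>110
v,u=np.where(l==i)
h=Q[(v>112)]; s=Q[(u<270)]
for nm,A in(("handle",h),("shank",s)):
    mu=A[:,:2].mean(0); w,V=np.linalg.eigh(np.cov(A[:,:2].T)); a=V[:,1]; t=(A[:,:2]-mu)@a
    print(nm,mu.round(4),"ang",np.degrees(np.arctan2(a[1],a[0])).round(1), "ends",(mu+a*t.min()).round(4),(mu+a*t.max()).round(4))
print("bend edge px ray",onz(c,98,284,.006),onz(c,172,284,.006))
```

```text
[ 209   92   81   85 1594]
z top [0.00904579 0.01042546 0.01098456]
handle [0.4541 0.0401] ang 150.7 ends [0.482  0.0244] [0.4291 0.0541]
shank [0.3969 0.0246] ang 60.1 ends [ 0.3823 -0.0009] [0.4107 0.0484]
bend edge px ray [0.41715078 0.06078939 0.006     ] [0.47868783 0.02699076 0.006     ]
```

Run:
```python
from h import *
go([.4521,.0412,.002],60.4)
```

```text
at [0.4888 0.0191 0.2005] phi 61.01 t 47.5 F [-0.4 -0.1  0.4] open 0.422  SHIFT [4.963 1.071 0.041] TURN 0.061
```

Request:
send_rows(
  motion=[
    [0.35,0.5,1.07,0.04,0.06],
    [0.35,1.8,1.07,0.04,0.06],
    [0.35,3.1,1.07,0.04,0.06],
    [0.35,4.2,1.07,0.04,0.06],
    [0.35,4.7,1.07,0.04,0.06],
    [0.35,4.7,1.07,0.04,0.06],
    [0.35,4.7,1.07,0.04,0.06],
  ],
)

```text
t: 48.38
eef_pos: [0.4529, 0.0412, 0.0135]
orientation: [0.612, -0.356, 0.611, 0.355]
contact_force: [0.6, 0.6, 0.4]
opening: 0.349
```

Run:
```python
from h import *
go([.4521,.0412,.002],60.4)
c,p,d=snap("wrist","w24")
```

```text
at [0.4529 0.0412 0.0135] phi 60.36 t 48.38 F [0.6 0.6 0.4] open 0.349  SHIFT [ 0.287  0.017 -0.011] TURN -0.004
```

View pics/w24.png

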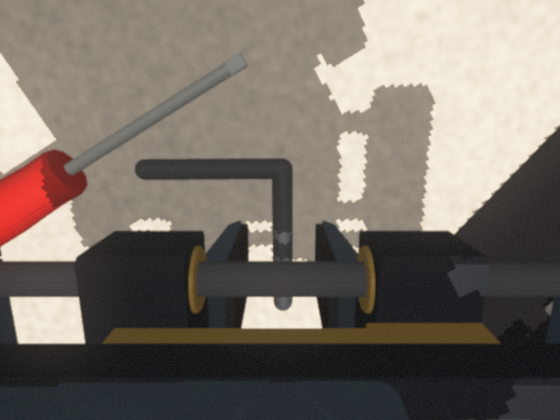

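Well straddled. Down and close.

Request:
send_rows(
  motion=[
    [0.35,0.15,0.01,0,0],
    [0.35,0.28,0.01,0,0],
    [0.35,0.28,0.01,0,0],
    [0,0.28,0.01,0,0],
    [0,0.28,0.01,0,0],
    [0,0.28,0.01,0,0],
    [0,0.28,0.01,0,0],
  ],
)

```text
t: 49.3
eef_pos: [0.4521, 0.0421, 0.0015]
orientation: [0.611, -0.356, 0.611, 0.356]
contact_force: [0.7, 0.4, 1.3]
opening: 0.101
```

Run:
```python
from h import *
go([.4521,.0412,.002],60.4)
```

```text
at [0.4521 0.0421 0.0015] phi 60.41 t 49.3 F [0.7 0.4 1.3] open 0.101  SHIFT [-0.013 -0.01  -0.019] TURN 0.001
```

Run:
```python
from h import *
go([*case(-.1385,-.1017),.2],-113.2)
```

```text
at [0.4521 0.0421 0.0015] phi 60.41 t 49.3 F [0.7 0.4 1.3] open 0.101  SHIFT [-4.963 -2.918 -7.542] TURN 17.361
```

Request:
send_rows(
  motion=[
    [0,-0.5,0,0,0],
    [0,-2,0,0,0],
    [0,-3.5,0,0,0.5],
    [0,-4.96,-0.2,-0.5,1.5],
    [0,-4.96,-0.4,-1.2,2.5],
    [0,-4.96,-0.6,-1.9,3.5],
    [0,-4.96,-0.8,-2.6,4.5],
    [0,-4.96,-1.0,-3.3,5.5],
  ],
)

```text
t: 50.3
eef_pos: [0.4211, -0.0933, 0.1998]
orientation: [0.706, -0.031, 0.706, 0.031]
contact_force: [0.4, 0.5, -0.8]
opening: 0.098
```

Run:
```python
from h import *
go([*case(-.1385,-.1017),.2],-113.2)
```

```text
at [ 0.4211 -0.0933  0.1998] phi 5.09 t 50.3 F [ 0.4  0.5 -0.8] open 0.098  SHIFT [-4.000e-03 -4.561e+00 -8.200e-01] TURN 11.829
```

Request:
send_rows(
  motion=[
    [0,0,-0.6,-0.1,1],
    [0,0,-1.2,-0.2,2],
    [0,0,-1.8,-0.3,3],
    [0,0,-2.4,-0.4,4],
    [0,0,-3,-0.5,5],
    [0,0,-3.6,-0.6,6],
    [0,0,-4.2,-0.7,7],
    [0,0,-4.56,-0.82,8],
  ],
)

```text
t: 51.3
eef_pos: [0.406, -0.2781, 0.1997]
orientation: [0.561, 0.43, 0.561, -0.43]
contact_force: [0.6, 0.5, -0.5]
opening: 0.1
```

Run:
```python
from h import *
go([*case(-.1385,-.1017),.2],-113.2)
```

```text
at [ 0.406  -0.2781  0.1997] phi -74.94 t 51.3 F [ 0.6  0.5 -0.5] open 0.1  SHIFT [-0.008 -0.031 -0.013] TURN 3.826
```

Request:
send_rows(
  motion=[
    [0,0,0,0,1],
    [0,0,0,0,2],
    [0,0,0,0,3],
    [0,0,0,0,3.83],
    [0,0,0,0,3.83],
  ],
)

```text
t: 51.92
eef_pos: [0.406, -0.277, 0.1997]
orientation: [-0.391, -0.589, -0.391, 0.589]
contact_force: [-0.3, 0.3, -0.1]
opening: 0.103
```

Run:
```python
from h import *
go([*case(-.1385,-.1017),.1015],-113.2)
c,p,d=snap("wrist","w25"); np.savez("w25.npz",d=d,p=p,**c)
c2,p2,d2=snap("scene"); crop(p2,"s25",120,280,100,320,3)
c3,p3,d3=snap("top"); crop(p3,"t25",140,260,280,440,5)
for cam in("wrist","top","scene"):
    print(cam,[(np.round(r['pixel'],1).tolist(),round(float(r['p']),2)) for r in finder.place_of(cam,"staple")[:3]],[(np.round(r['pixel'],1).tolist(),round(float(r['p']),2)) for r in finder.place_of(cam,"pin_mid")[:3]])
```

```text
at [ 0.406  -0.277   0.1997] phi -112.84 t 51.92 F [-0.3  0.3 -0.1] open 0.103  SHIFT [ 2.455 -0.022  0.034] TURN 0.036
wrist [([152.1, 140.7], 0.65)] [([173.5, 207.5], 0.64)]
top [([208.0, 341.6], 0.98)] [([294.3, 164.1], 0.42)]
scene [([205.8, 215.5], 0.69)] [([228.8, 452.8], 0.72), ([159.2, 239.5], 0.46), ([163.3, 200.1], 0.43)]
```

View pics/w25.png

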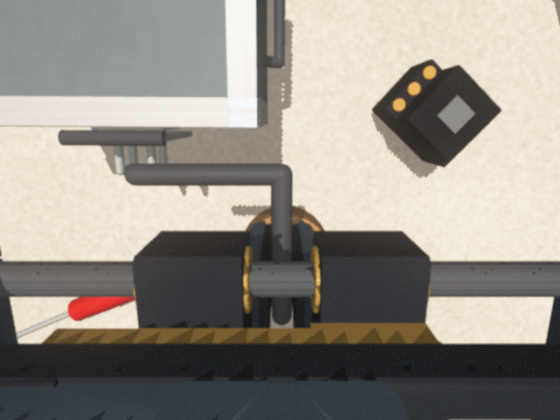

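View pics/s25.png

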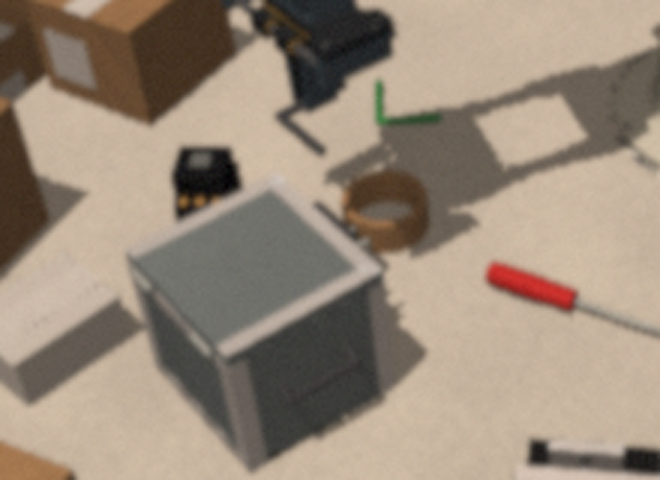

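View pics/t25.png

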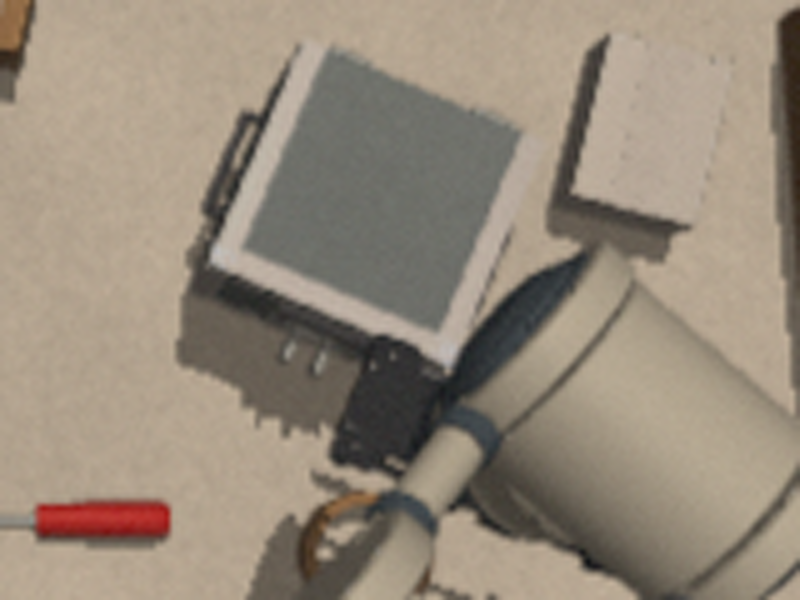

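Run:
```python
from h import *
z=np.load("w25.npz"); c={k:z[k] for k in("fx","fy","cx","cy","R","t")}; d=z['d']
X=xyz(c,d);Q=X.reshape(-1,3); k=np.array([rel(q,CC,CY) for q in Q]).reshape(420,560,2)
b=(slice(140,180),slice(100,175)); m=np.zeros((420,560),bool); m[b]=1; m&=(d>0)&(X[...,2]>.09)&(X[...,2]<.13)
for yy in(-.011,.011):
    s=m&(abs(k[...,1]-yy)<.007)&(k[...,0]<-.092); print("loop",yy,s.sum(),np.percentile(k[s],[5,50,95],axis=0).round(4).tolist(),"z",np.percentile(X[s][:,2],[5,50,95]).round(4))
m=np.zeros((420,560),bool); m[155:200,120:300]=1; m&=(d>0)&(X[...,2]>.19)&(X[...,2]<.225)
v,u=np.where(m); s=m.copy(); s[:, 265:]=0
P=k[s]; print("shank",P.mean(0).round(4),np.percentile(P,[0.5,99.5],axis=0).round(4).tolist(),"z",np.percentile(X[s][:,2],[5,50,95]).round(4))
A=np.polyfit(P[:,1],P[:,0],1); print("slope deg",np.degrees(np.arctan(A[0])), "x at y", np.polyval(A,-.1),np.polyval(A,-.04))
Az=np.polyfit(P[:,1],X[s][:,2],1); print("z slope deg",np.degrees(np.arctan(Az[0])),np.polyval(Az,-.1),np.polyval(Az,-.04))
p,R,_=tool(); print(rel(p,CC,CY),p[2],phi(R))
# hasp leaf surface
m=(d>0)&(X[...,2]>.07)&(X[...,2]<.152)&(abs(k[...,1])<.032)&(k[...,0]<-.08)&(k[...,0]>-.095)
for zz in np.arange(.08,.15,.01):
    s=m&(abs(X[...,2]-zz)<.005); 
    if s.sum()>3: print("leaf",round(zz,3),s.sum(),np.percentile(k[s][:,0],[5,50,95]).round(4))
```

```text
loop -0.011 283 [[-0.1036, -0.0161], [-0.0976, -0.0139], [-0.0927, -0.0109]] z [0.0939 0.0968 0.1204]
loop 0.011 413 [[-0.1082, 0.0059], [-0.1001, 0.0079], [-0.093, 0.0108]] z [0.0944 0.1181 0.1204]
shank [-0.0962 -0.0631] [[-0.1013, -0.0935], [-0.0918, -0.0321]] z [0.2042 0.2073 0.2087]
slope deg -0.5146815375050853 x at y -0.09582400703103947 -0.09636299477421975
z slope deg -0.12213961554940604 0.20711260537861356 0.20698470087856022
[-0.13734947 -0.10040044] 0.19981005067022542 -112.84786365441533
leaf 0.08 5 [-0.0851 -0.0837 -0.0818]
leaf 0.09 44 [-0.0949 -0.0935 -0.0818]
leaf 0.1 63 [-0.0949 -0.0928 -0.0817]
leaf 0.11 16 [-0.0852 -0.0821 -0.0818]
leaf 0.12 141 [-0.0949 -0.0925 -0.0833]
leaf 0.13 19 [-0.0855 -0.0823 -0.0818]
leaf 0.14 16 [-0.0858 -0.0848 -0.0819]
```

```bash
python3 - <<'E'
from h import *
z=np.load("w25.npz"); c={k:z[k] for k in("fx","fy","cx","cy","R","t")}; d=z['d']
X=xyz(c,d);Q=X.reshape(-1,3); k=np.array([rel(q,CC,CY) for q in Q]).reshape(420,560,2)
m=np.zeros((420,560),bool); m[120:185,90:180]=1; m&=(d>0)&(X[...,2]>.085)&(X[...,2]<.125)&(k[...,0]<-.06)
for yy in(-.0138,.0082):
  for zz in(.09,.095,.1,.105,.11,.115,.12):
    s=m&(abs(k[...,1]-yy)<.0045)&(abs(X[...,2]-zz)<.0025)
    if s.sum()>2: print(yy,zz,s.sum(),np.percentile(k[s][:,0],[1,50,99]).round(4),np.percentile(k[s][:,1],[1,50,99]).round(4))
m=(d>0)&(X[...,2]>.150)&(X[...,2]<.16)&(k[...,0]<0); print("lid front edge",np.percentile(k[m][:,0],[.5,1,2]),"lid y min",np.percentile(k[m][:,1],[.5,1]))
print(k[170,120],X[170,120],k[165,152],X[165,152])
E
python3 -c "
from h import *
z=np.load('w25.npz'); crop(z['p'],'w25c',115,200,50,190,5)"
```

```text
-0.0138 0.09 6 [-0.1046 -0.0973 -0.0824] [-0.0159 -0.0158 -0.0156]
-0.0138 0.095 142 [-0.1045 -0.0984 -0.0914] [-0.0162 -0.0138 -0.0103]
-0.0138 0.115 13 [-0.1016 -0.0979 -0.091 ] [-0.0161 -0.0157 -0.0151]
-0.0138 0.12 145 [-0.1017 -0.0962 -0.0908] [-0.0163 -0.0138 -0.0104]
0.0082 0.095 147 [-0.1048 -0.0986 -0.0927] [0.0056 0.008  0.0115]
0.0082 0.1 3 [-0.1048 -0.1048 -0.1048] [0.0078 0.0085 0.0093]
0.0082 0.105 4 [-0.105  -0.1049 -0.1048] [0.0074 0.008  0.0092]
0.0082 0.11 7 [-0.106  -0.1051 -0.105 ] [0.0069 0.0071 0.0086]
0.0082 0.115 23 [-0.1062 -0.1006 -0.0927] [0.0059 0.0062 0.011 ]
0.0082 0.12 246 [-0.11   -0.1003 -0.091 ] [0.0057 0.0081 0.0115]
lid front edge [-0.08670534 -0.08568801 -0.08385326] lid y min [-0.08659645 -0.08581773]
[-0.10712822  0.00812671] [ 0.47673612 -0.18932815  0.1193975 ] [-0.09271076 -0.04371075] [ 0.46956677 -0.24265345  0.20543958]
```

View pics/w25c.png

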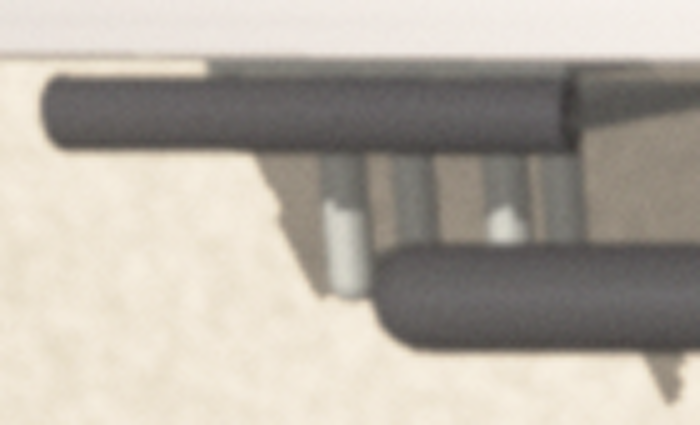

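Request:
send_rows(
  motion=[
    [0,0,0,0.15,0],
    [0,0.3,0.02,0.25,0],
    [0,1.2,0.02,0.25,0],
    [0,2.1,0.02,0.25,0],
    [0,2.46,0.02,0.25,0],
    [0,2.46,0.02,0.25,0],
    [0,2.46,0.02,0.25,0],
  ],
)

```text
t: 53.25
eef_pos: [0.4036, -0.2872, 0.1023]
orientation: [0.391, 0.589, 0.39, -0.589]
contact_force: [0.8, -0.1, 0.7]
opening: 0.097
```

```bash
cat > pinchk.py <<'E'
from h import *
import sys
c,p,d=snap("wrist",sys.argv[1]); crop(p,sys.argv[1]+"c",120,240,80,320,3)
X=xyz(c,d);Q=X.reshape(-1,3); k=np.array([rel(q,CC,CY) for q in Q]).reshape(420,560,2)
pt,R,s=tool(); r=rel(pt,CC,CY); print("TCP",r.round(4),pt[2].round(4),phi(R).round(2),s['contact_force'].round(1),s['t'])
y1=r[1]+.01
m=np.zeros((420,560),bool); m[130:235,:330]=1
m&=(d>0)&(X[...,2]>.098)&(X[...,2]<.116)&(k[...,0]<-.085)&(k[...,0]>-.11)&(k[...,1]>y1)&(k[...,1]<y1+.07)&((k[...,1]<-.02)|(k[...,1]>.016))
P=k[m]; Z=X[m][:,2]
print(m.sum(),"ytip",np.percentile(P[:,1],[.5,99.5]).round(4))
for a in np.arange(-.1,.05,.01):
    q=(P[:,1]>=a)&(P[:,1]<a+.01)
    if q.sum()>8: print(round(a+.005,3),"xmid",((np.percentile(P[q,0],3)+np.percentile(P[q,0],97))/2).round(4),"ztop",np.percentile(Z[q],95).round(4))
s=(d>0)&(X[...,2]>.117)&(X[...,2]<.124)&(k[...,0]<-.09)&(k[...,0]>-.112)&(abs(k[...,1])<.025)
for sg in(-1,1):
    q=s&(np.sign(k[...,1]+.003)==sg)
    if q.sum()>5: print("loop",np.median(k[q][:,1]).round(4),np.percentile(k[q][:,0],1).round(4))
E
python3 pinchk.py w26
```

```text
TCP [-0.1358 -0.1107] 0.1024 -112.89 [-0.7 -0.7 -0.7] 53.3
2940 ytip [-0.1003 -0.032 ]
-0.095 xmid -0.0946 ztop 0.1113
-0.085 xmid -0.0946 ztop 0.1114
-0.075 xmid -0.0947 ztop 0.1114
-0.065 xmid -0.095 ztop 0.1114
-0.055 xmid -0.0952 ztop 0.1114
-0.045 xmid -0.0951 ztop 0.111
-0.035 xmid -0.0854 ztop 0.1151
loop -0.0144 -0.1098
loop 0.0064 -0.1102
```

View pics/w26c.png

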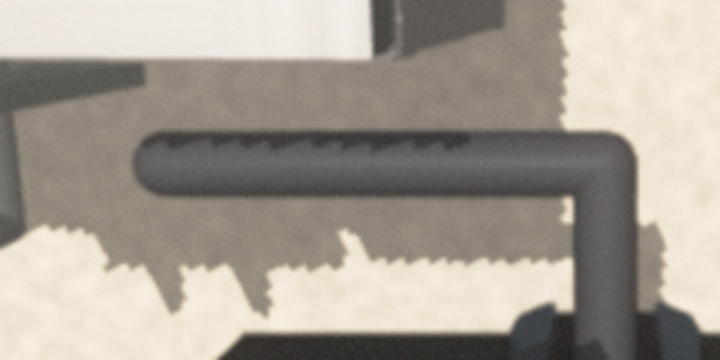

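Request:
send_rows(
  motion=[
    [0,0.03,0,-0.2,0],
    [0,0.03,0,-0.4,0],
    [0,0.03,0,-0.6,0],
    [0,0.03,0,-0.8,0],
    [0,0.03,0,-1.0,0],
    [0,0.03,0,-1.1,0],
  ],
)

```text
t: 54.05
eef_pos: [0.4204, -0.2456, 0.1002]
orientation: [0.391, 0.589, 0.391, -0.589]
contact_force: [-0.0, -0.2, -0.7]
opening: 0.098
```

```bash
python3 pinchk.py w27
```

```text
TCP [-0.1368 -0.0656] 0.1002 -112.86 [-0.4  0.9 -1.3] 54.1
1774 ytip [-0.0555 -0.0203]
-0.055 xmid -0.0955 ztop 0.1092
-0.045 xmid -0.0955 ztop 0.1093
-0.035 xmid -0.0941 ztop 0.1094
-0.025 xmid -0.0958 ztop 0.1092
loop -0.0138 -0.1099
loop 0.0079 -0.1099
```

View pics/w27.png

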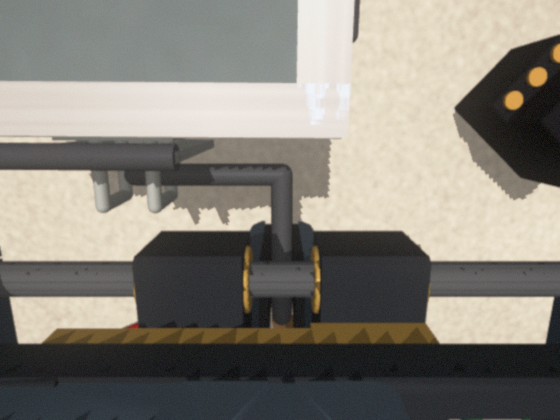

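Request:
send_rows(
  motion=[
    [0,-0.02,0,-0.2,0],
    [0,-0.02,0,-0.4,0],
    [0,-0.02,0,-0.6,0],
    [0,-0.02,0,-0.8,0],
    [0,-0.02,0,-0.95,0],
    [0,-0.02,0,-1.05,0],
    [0,-0.02,0,-1.08,0],
  ],
)

```text
t: 54.98
eef_pos: [0.4371, -0.2062, 0.101]
orientation: [-0.391, -0.589, -0.391, 0.589]
contact_force: [-0.1, 0.4, -0.4]
opening: 0.102
```

```bash
python3 pinchk.py w28
```

```text
TCP [-0.137 -0.023] 0.101 -112.88 [-0.   0.5 -0. ] 55.025
1035 ytip [0.0161 0.0459]
0.015 xmid -0.0975 ztop 0.11
0.025 xmid -0.0976 ztop 0.11
0.035 xmid -0.0976 ztop 0.1102
0.045 xmid -0.0974 ztop 0.1099
loop -0.0131 -0.1098
loop 0.0085 -0.1098
```

View pics/w28.png

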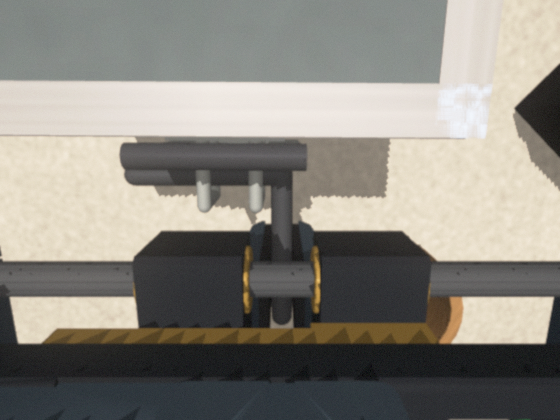

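Request:
send_rows(
  motion=[
    [0,0,0,-0.03,0],
    [0,0,0,-0.06,0],
    [0,0,0,-0.06,0],
  ],
)

```text
t: 55.4
eef_pos: [0.4379, -0.2041, 0.101]
orientation: [-0.391, -0.589, -0.391, 0.589]
contact_force: [0.0, -0.3, -0.8]
opening: 0.101
```

Request:
send_rows(
  motion=[
    [0,0,0,-0.03,0],
    [0,0,0,-0.05,0],
    [0,0,0,-0.05,0],
  ],
)

```text
t: 55.78
eef_pos: [0.4386, -0.2026, 0.101]
orientation: [-0.391, -0.589, -0.391, 0.589]
contact_force: [-3.1, -5.6, -0.9]
opening: 0.1
```

```bash
python3 pinchk.py w29
```

```text
TCP [-0.137  -0.0192] 0.101 -112.88 [-3.  -5.6 -0.3] 55.825
1124 ytip [0.0162 0.0492]
0.015 xmid -0.0972 ztop 0.1101
0.025 xmid -0.0972 ztop 0.11
0.035 xmid -0.0974 ztop 0.1101
0.045 xmid -0.0961 ztop 0.11
loop -0.0132 -0.1097
loop 0.0085 -0.1097
```

Request:
send_rows(
  motion=[
    [0.25,0,0,0.02,0],
    [0.25,0,0,0.02,0],
    [0.25,0,0,0.02,0],
    [0.25,0,0,0.02,0],
    [0.25,-0.5,0,0.02,0],
    [0.25,-1.5,0,0.02,0],
    [0.25,-2.5,-0.5,0.02,0],
    [0.25,-2.5,-1.5,0.02,0],
  ],
)

```text
t: 56.82
eef_pos: [0.3846, -0.1807, 0.2034]
orientation: [0.393, 0.59, 0.389, -0.588]
contact_force: [-0.6, 0.5, -0.8]
opening: 0.249
```

```bash
python3 pinchk.py w30
python3 - <<'E'
from h import *
c2,p2,d2=snap("scene"); crop(p2,"s30",120,280,100,320,3)
E
```

```text
TCP [-0.2022 -0.0194] 0.2016 -112.85 [-3.6  4.  -1. ] 56.875Traceback (most recent call last):
  File "pinchk.py", line 10, in <module>
    print(m.sum(),"ytip",np.percentile(P[:,1],[.5,99.5]).round(4))
                         ~~~~~~~~~~~~~^^^^^^^^^^^^^^^^^^
    return _quantile_unchecked(
        a, q, axis, out, overwrite_input, method, keepdims, weights)
    return _ureduce(a,
                    func=_quantile_ureduce_func,
    ...<5 lines>...
                    overwrite_input=overwrite_input,
                    method=method)
    r = func(a, **kwargs)
    result = _quantile(arr,
                       quantiles=q,
    ...<2 lines>...
                       out=out,
                       weights=wgt)
    slices_having_nans = np.isnan(arr[-1, ...])
                                  ~~~^^^^^^^^^
IndexError: index -1 is out of bounds for axis 0 with size 0
```

View pics/w30.png

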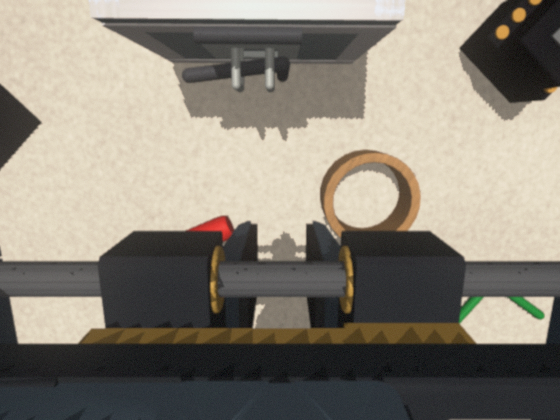

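View pics/s30.png

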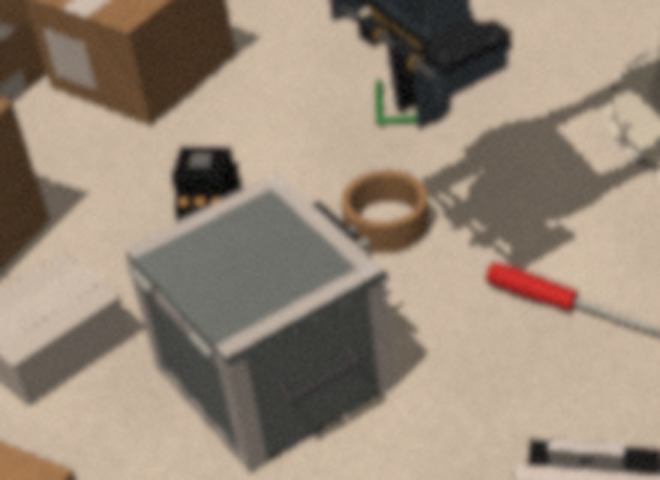

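Run:
```python
from h import *
c,p,d=snap("wrist","w31"); crop(p,"w31c",20,130,150,330,4)
X=xyz(c,d);Q=X.reshape(-1,3); k=np.array([rel(q,CC,CY) for q in Q]).reshape(420,560,2)
g=p.astype(int).mean(-1)
m=(d>0)&(X[...,2]>.03)&(X[...,2]<.14)&(k[...,0]<-.091)&(k[...,0]>-.125)&(abs(k[...,1])<.07)
for a in np.arange(-.04,.06,.006):
    q=m&(k[...,1]>=a)&(k[...,1]<a+.006)
    if q.sum()>5: print(round(a+.003,3),q.sum(),"x",np.percentile(k[q][:,0],[5,50,95]).round(4),"z",np.percentile(X[q][:,2],[5,50,95]).round(4))
print(tool()[2]['t'])
c3,p3,d3=snap("top"); crop(p3,"t31",100,260,140,420,2.8)
```

```text
-0.025 125 x [-0.0972 -0.0956 -0.0916] z [0.0408 0.0998 0.1058]
-0.019 167 x [-0.0973 -0.0958 -0.0917] z [0.0414 0.1036 0.1062]
-0.013 347 x [-0.1102 -0.1014 -0.092 ] z [0.1093 0.1191 0.1207]
-0.007 108 x [-0.0988 -0.0954 -0.0915] z [0.1024 0.1051 0.1066]
-0.001 129 x [-0.0995 -0.0959 -0.0915] z [0.1025 0.1051 0.1064]
0.005 286 x [-0.1095 -0.0991 -0.092 ] z [0.0949 0.1057 0.12  ]
0.011 209 x [-0.1105 -0.1009 -0.0923] z [0.1056 0.1194 0.121 ]
0.017 137 x [-0.1018 -0.0974 -0.0927] z [0.1022 0.1048 0.1063]
0.023 139 x [-0.1025 -0.0984 -0.0938] z [0.1027 0.1052 0.1068]
0.029 142 x [-0.1033 -0.0992 -0.0946] z [0.1023 0.105  0.1065]
0.035 138 x [-0.104  -0.1    -0.0952] z [0.1022 0.105  0.1065]
0.041 139 x [-0.1047 -0.1006 -0.096 ] z [0.1029 0.105  0.1064]
0.047 62 x [-0.1043 -0.1006 -0.0968] z [0.1023 0.1044 0.1066]
56.975
```

View pics/w31c.png

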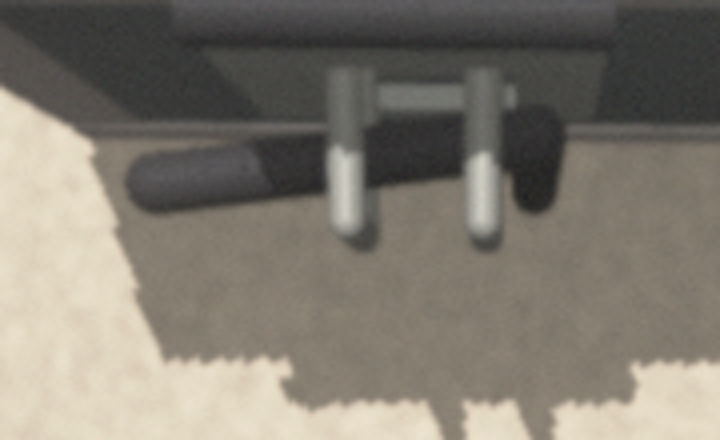

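View pics/t31.png

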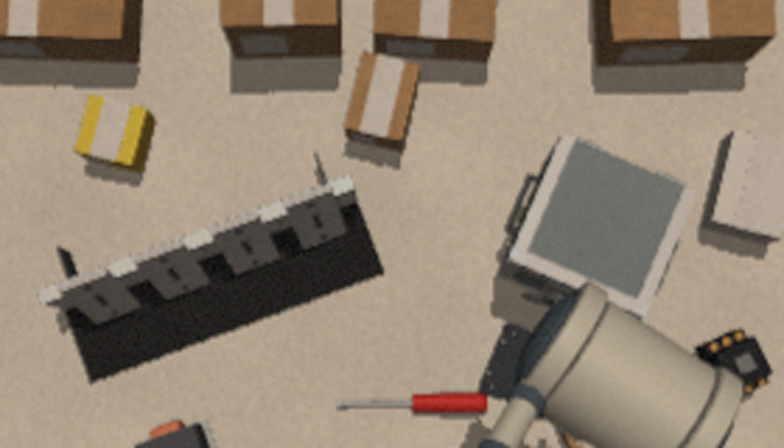

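Run:
```python
from h import *
c,p,d=snap("top")
for y in(.136,.045,-.05,-.143):
    B,m=platefit(c,d,y,.02); f=B[(B[:,0]<-.012)&(B[:,2]<.11)&(B[:,2]>.02)]
    a=np.polyfit(f[:,2],f[:,0],1); print(y,len(f),"tilt",np.degrees(np.arctan(a[0])).round(1),"foot x",a[1].round(4),"top z",np.percentile(B[:,2],98).round(3))
from station import manip
print(manip.job_done())
```

```text
0.136 134 tilt 13.8 foot x -0.0413 top z 0.13
0.045 136 tilt 14.8 foot x -0.043 top z 0.13
-0.05 140 tilt 15.8 foot x -0.0444 top z 0.129
-0.143 134 tilt 15.8 foot x -0.0444 top z 0.128
the job is handed in; nothing more can be done
None
```

I've handed the job in: all four plates lean against the panel, the lid is shut, the hasp is down and the pin is home. It reports no verdict; the run took about 57 s of the 210 s allowed.

- **Plates:** All four slots were filled. I took each plate out by its edges, stood it on the mat and tipped it back. The last top-camera check gave tilts of 13.8, 14.8, 15.8 and 15.8° from upright, side by side, with their feet 41 to 44 mm ahead of the board's centre line.
- **Lid and hasp:** I shut the lid with the hasp still raised; its top measured about 154 mm. I then swung the hasp down and pressed it flat, with its window over both staple loops.
- **Pin:** I took the bare steel one; the two green L-shapes are look-alikes. It was knocked a few centimetres aside during the run, so I measured it again before grasping. I pushed it in from the case's −y side until the bend met the loop (about 6 N).
- **Pin after release:** The handle hangs down, and the shank passes through both loops. It sits about 8° off the case's y axis and 3.5 mm below the staple's centre, with the bend roughly 20 mm from that centre. All of these are within the limits.
- **Disagreement:** The wrist camera put the staple about 3 mm further back than my case fit, so I lined the pin up by that camera.
- **Not measured:** In the last pictures the other goods looked unmoved, but I did not measure them, nor the pin's speed at the end.

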